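# Hang slide carriers on the stainer's conveyor rail

## Task

Load the stainer: hang both slide carriers that stand on the bench on the conveyor rail, the wide one in the bay with the wide gap between its cleats and the narrow one in the bay with the narrow gap, racks on the robot's side. Lift each hook over the rail's anti-jump lip and lower it until the hook is fully down on the lip with its tongue behind it, about midway between the cleats. Keep the carriers upright, do not drop them, and leave the carrier already on the rail and everything else on the bench where it is.

Things in the scene. Friction and masses are not known exactly. Their poses are not given: they have to be found in the camera images.
- wide_grip (a point): Grip tab centre of the wide carrier: grey rack of glass slides on the table, 240 to 440 g, body 46 (x) x 90 (y) x 62 mm high, slides to 72, underside 115 mm below this point. x to its hook side (within 60 deg of world +x), y its width, z up. Tab: upright plate 34 (x) x 12 (y) mm, mid-rack, 62 to 136 mm above the underside; pinch it across y from above.
- wide_hook (a point): Point in the steel hook on the wide carrier's +x side: under the hook arm, mid-width, midway in the 17 mm gap between back plate and tongue; axes as the carrier. 34.5 mm to +x of and 17 mm below the grip tab centre. Hook 60 mm wide (y), arm 4 mm thick; tongue 4 mm thick, hangs 18 mm below this point, tip flared 4 mm outwards.
- narrow_grip (a point): Grip tab centre of the narrow carrier: grey rack of glass slides on the table, 170 to 310 g, body 46 (x) x 62 (y) x 62 mm high, slides to 72, underside 115 mm below this point. x to its hook side (within 60 deg of world +x), y its width, z up. Tab: upright plate 34 (x) x 12 (y) mm, mid-rack, 62 to 136 mm above the underside; pinch it across y from above.
- narrow_hook (a point): Point in the steel hook on the narrow carrier's +x side: under the hook arm, mid-width, midway in the 17 mm gap between back plate and tongue; axes as the carrier. 34.5 mm to +x of and 17 mm below the grip tab centre. Hook 40 mm wide (y), arm 4 mm thick; tongue 4 mm thick, hangs 18 mm below this point, tip flared 4 mm outwards.
- bay_wide_lip (a point): Top of the lip, mid-thickness, midway between the wide free bay's two upright steel cleats (76 mm apart inside). x across the rail away from the robot, y along it, z up. Lip 8 mm thick, top 150 mm above the table; cleats stand behind it and rise 15 mm over it. Hung, the wide carrier's hook point lies here, rack on the robot's side; let go, it leans back up to 8 degrees.
- bay_narrow_lip (a point): Top of the lip, mid-thickness, midway between the narrow free bay's two upright steel cleats (54 mm apart inside). x across the rail away from the robot, y along it, z up. Lip 8 mm thick, top 150 mm above the table; cleats stand behind it and rise 15 mm over it. Hung, the narrow carrier's hook point lies here, rack on the robot's side; let go, it leans back up to 8 degrees.
- rail: Aluminium rail, 430 mm long. Origin on the table under mid-lip; x across, away from the robot, y along, z up. The lip is its front face, 80 mm tall; behind it a channel 30 mm wide, floor 22 mm below the lip top. Places at y = -108, 0, 108 mm: free bays and parked carrier, any order. Drive 175 mm high at y 218 to 294; idler 150 mm high at the -y end; drip tray 14 mm high, x -66 to 25.
- parked_grip (a point): Centre of the grip tab of a carrier already hung on the rail, of the narrow carrier's shape but with few slides; its tab top is about 188 mm above the table. A bystander: leave it where it is.
- rack_mid (a point): Middle of a blue test-tube rack 50 (x) x 100 (y) mm, 88 mm high over the tube caps; 40 mm above the table. A bystander: leave it where it is.
- amber_mid (a point): Middle (75 mm up) of an amber reagent bottle, 54 mm in diameter, 155 mm high. A bystander: leave it where it is.
- beaker_mid (a point): Middle (37 mm up) of a glass beaker, 56 mm in diameter, 75 mm high. A bystander: leave it where it is.
- tape_mid (a point): Middle (12 mm up) of a roll of tape lying flat, 90 mm in diameter, 24 mm high. A bystander: leave it where it is.
- jar_mid (a point): Middle (35 mm up) of a white jar, 60 mm in diameter, 70 mm high. A bystander: leave it where it is.
- tub_mid (a point): Middle (50 mm up) of a pink tub, 110 mm in diameter, 100 mm high. A bystander: leave it where it is.

How it is judged:
By the outcome, as a careful person would: the job done as asked, in the order asked, and still so for the second after the job is handed in, with the robot touching nothing.
It also fails if it takes over 56 s, if anything falls off the work surface, if the arm or the gripper's body presses on something with over 40 N, if the wrist force passes 120 N, or if a joint passes its speed limit or range.

## Robot

A 6-joint arm with a two-finger parallel gripper is mounted at the origin on the work surface. World frame = base frame: x ahead of the robot, y to its left, z up, the work surface at z = 0. Lengths are in mm, angles in rad, forces in N, time in s.
With the tool pointing down it reaches from about 275 to 825 mm from the base axis. Payload 4.9 kg.
Tool frame: the origin (TCP) lies at the centre of the arm's flange, where the gripper is bolted on; the fingertips stand r.finger_overhang ahead of it and the grasp point (between the pads) lies 155 mm ahead of it (r.finger_overhang is the distance from the TCP to the fingertips, in mm); y points along the fingers, z is the direction in which the jaws open and shut, and the axes are right-handed (so a half turn about y gives the same grasp; the last joint's range is limited). The gripper opens to 85 mm and grips with 20 to 120 N. Pads are 22 mm wide; open, the fingers measure 114 mm over their backs; the gripper's body (76 mm by 85 mm) begins 54 mm behind the grasp point. The pads swing forward as they close: fully open they stand 13 mm farther back than shut.
Start: joints at [-1.468, 0.326, -0.193, 1.052, 0, 1.437], TCP at [129.037, -534.667, 404.681] pointing down, gripper open.
Joint ranges: [-2.65, 2.65], [-0.97, 1.79], [-1.3, 1.35], [-1.93, 2.1], [-1.47, 1.37], [-3.14, 3.14]. Speed limits (rad/s): [2.57, 2.57, 3.14, 3.14, 3.14, 3.14].

## Interface

Orientations are given as a unit quaternion [x, y, z, w].
In Python, from rig import r gives the robot as it stands. The module is installed in compiled form; this text tells all that it offers.
- The arm moves only by the tool apply_moves, never from a script. Its argument "steps" is a list of rows, each a list of 4 numbers: the shift along the tool's x, y, z in m, then the turn about the tool's y in units of 5 degrees (1.0 is 5 degrees). In form: [[x, y, z, spin], ...]. A call has exactly 5 rows; each row shifts and turns the commanded pose from where the row before left it, along the tool's axes as they then stand; what a row does not reach is not made up. A row lasts 1/12 s, in which the tool goes at most 41.7 mm and 7.16 degrees, less where a joint would pass 70% of its speed; a pose out of reach is approached as far as the arm can. A call is refused whole if a number of a shift passes 0.0417 or a number of a turn 1, either way. A call with a gripper value outside its range is refused whole. "hand" is the closure, from -1 (fully open) to 1 (shut), set as the call begins (left out, the last holds). The fingers move at their own pace and stop on an object; "squeeze" is the grip in N (left out, the last holds). Time passes only in rows, so rows that do not move let the fingers close, or fill a call up. It gives the time, the measured TCP pose, the force and the opening at its end, in the units of the state.
- r.state(): the state, without advancing time (a new reading comes with each control period).
- r.capture(name): name is "side" or "top"; returns the picture (400x640x3 uint8, blue, green, red); there is no depth.
- r.get_calibration(name): a dict with "fovy" (degrees; the focal length in pixels is half the picture's height over the tangent of half this angle, whatever the lens; pixels are square), "cx", "cy" (the principal point, pixels), "R" (3x3) and "t" (3): a world point X has camera coordinates R X + t. Camera axes: x right, y down, z forward; pixel columns grow to the right and rows downward; lengths in mm; the calibration is good to about 2 mm. A picture is of the moment at which its call begins. get_calibration takes no time and is no camera call.
- r.job_done(): hands the job in, once; it reports no verdict.
The state is a dict: "t": time; "qpos": joint angles; "qd": joint speeds; "joint_efforts": joint torques, N m; "ee_pos": TCP position; "tool_rot": TCP orientation; "wrist_force": force on the tool from outside, world axes, zero at the start; "ft_torque": the same for the moment, N m; "gripper_width": finger opening in mm.
Only numpy, scipy, OpenCV 4.12 (cv2) and the standard library are available. Lean on these libraries where they do the work, as an engineer would, in place of code of your own. Each camera call takes 0.05 s, during which the arm holds its last target.

## Working session

There is one attempt and no reset: what is moved stays moved. The work goes in short steps, Python scripts to look and compute and a tool call to move; the robot and the scene stay as the last step left them, time stands still between calls to the robot, and variables do not carry over. Pictures are saved under pics/ and viewed, and the job is handed in when it is done.

Besides the shell and the picture viewer there is one more tool, called after "Emit:" by a JSON object that holds its "fn" and its "kwargs", one argument or row to a line. apply_moves: Moves the arm, as the interface text tells. Its arguments: {"type":"object","properties":{"steps":{"type":"array"},"hand":{"type":"number"},"squeeze":{"type":"number"}},"required":["steps"]}

```bash
mkdir -p pics; python3 - <<'E'
from rig import r
import cv2
print(r.state(), r.finger_overhang)
for n in("side","top"):
    im=r.capture(n); cv2.imwrite(f"pics/{n}0.png",im); c=r.get_calibration(n); print(n,c)
E
```

```text
{'t': 0.0, 'qpos': array([-1.46820088e+00,  3.26907848e-01, -1.93605932e-01,  1.05199486e+00,
       -3.19015949e-06,  1.43658762e+00]), 'qd': array([-0.00131849,  0.00066901,  0.00128044, -0.00053944,  0.00066567,
        0.00110354]), 'joint_efforts': array([-1.15284020e-03, -4.43396008e+01,  2.62441045e+01,  1.52131630e-02,
       -1.93316755e-04, -8.68089984e-06]), 'ee_pos': array([ 129.00403704, -534.35348958,  403.91283241]), 'tool_rot': array([-0.08351896,  0.70276116, -0.70155049,  0.08353584]), 'wrist_force': array([-0.25413578,  0.24385483,  0.7052165 ]), 'ft_torque': array([-0.08158298, -0.03909835, -0.04428469]), 'gripper_width': 85.33983326747757} 173.4
side {'fovy': 55.05659948511518, 'cx': 314.07640211282455, 'cy': 199.06423132136067, 'R': array([[-0.99323429, -0.11437352, -0.02010811],
       [-0.05587653,  0.62248324, -0.78063592],
       [ 0.10180104, -0.77423079, -0.62466249]]), 't': array([ 527.16502153,  147.85892682, 1094.63968442])}
top {'fovy': 46.74200748441724, 'cx': 320.72804826682676, 'cy': 196.8810672091698, 'R': array([[-0.02401398, -0.99964792, -0.01128536],
       [-0.99462415,  0.02502766, -0.10048089],
       [ 0.10072796,  0.00881175, -0.99487498]]), 't': array([  13.04941764,  553.80053745, 1598.00076072])}
```

View pics/side0.png

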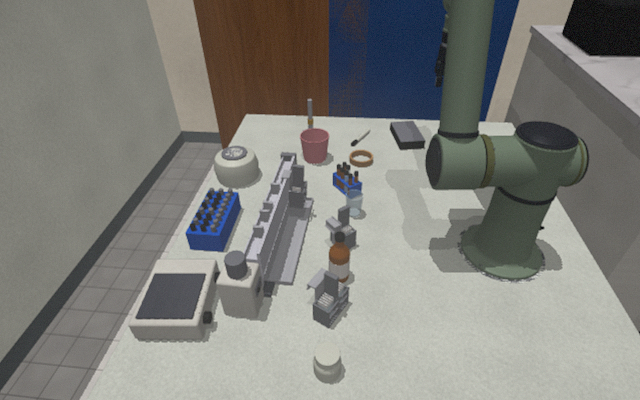

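View pics/top0.png

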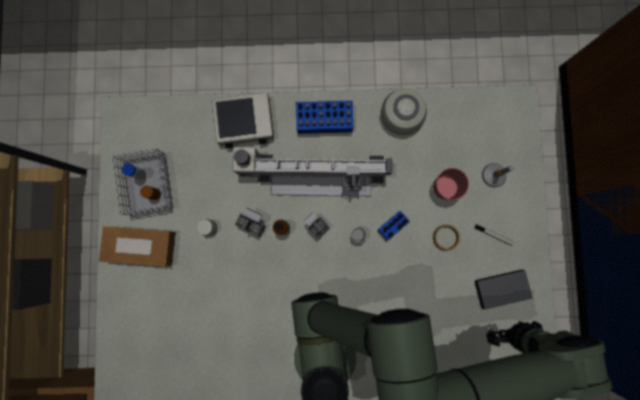

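The side view shows the two carriers near (340,230) and (330,300), with the rail running from (290,160) to (245,280). In the top view the carriers are near (316,226) and (250,222). I'll zoom in on both.

```bash
python3 - <<'E'
import cv2
a=cv2.imread("pics/side0.png"); t=cv2.imread("pics/top0.png")
def crop(im,x,y,w,h,s,n):
    c=cv2.resize(im[y:y+h,x:x+w],None,fx=s,fy=s,interpolation=cv2.INTER_CUBIC)
    c=cv2.convertScaleAbs(c,alpha=1.3,beta=20)
    for i in range(0,w,10): cv2.line(c,(i*s,0),(i*s,4 if i%50 else 12),(0,0,255),1)
    for i in range(0,h,10): cv2.line(c,(0,i*s),(4 if i%50 else 12,i*s),(0,0,255),1)
    cv2.imwrite(n,c)
crop(t,190,135,220,110,3,"pics/tz.png")
crop(t,225,200,120,50,6,"pics/tz2.png")
crop(a,240,140,130,100,6,"pics/sz1.png")
crop(a,230,190,130,100,6,"pics/sz2.png")
crop(a,290,195,80,140,4,"pics/sz3.png")
E
```

```text
(no output)
```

View pics/tz.png

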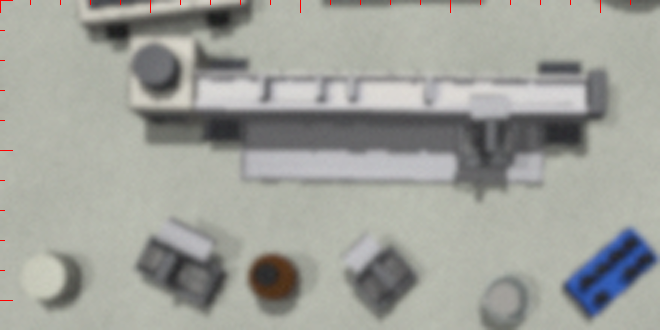

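View pics/tz2.png

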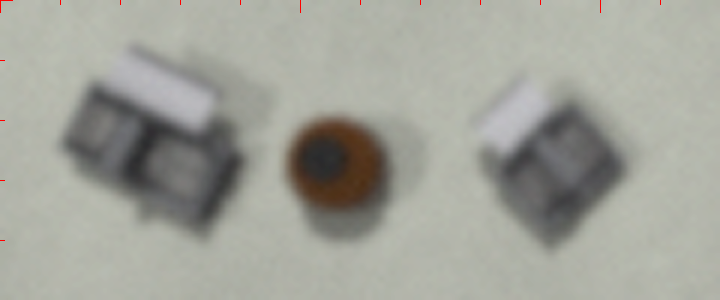

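View pics/sz1.png

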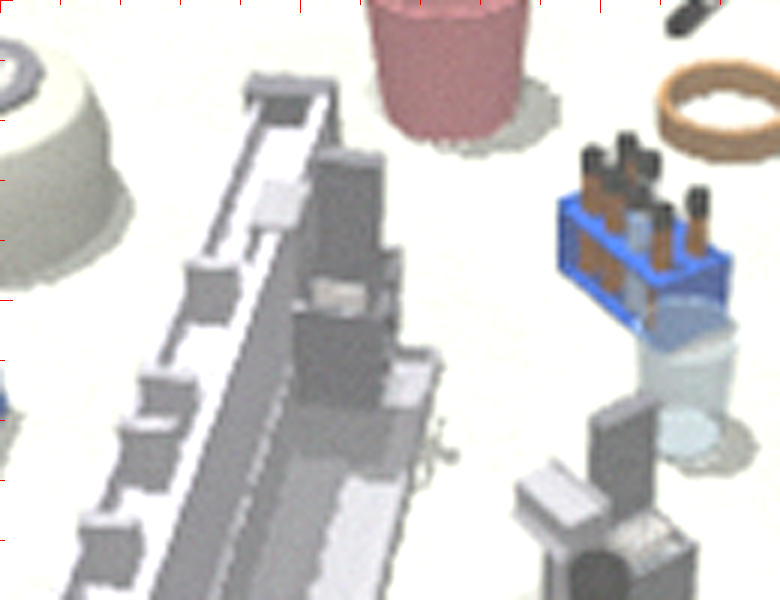

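View pics/sz3.png

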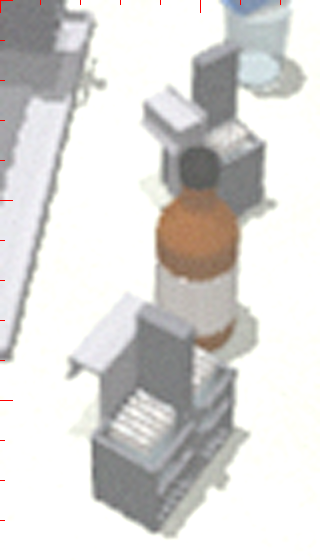

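View pics/sz2.png

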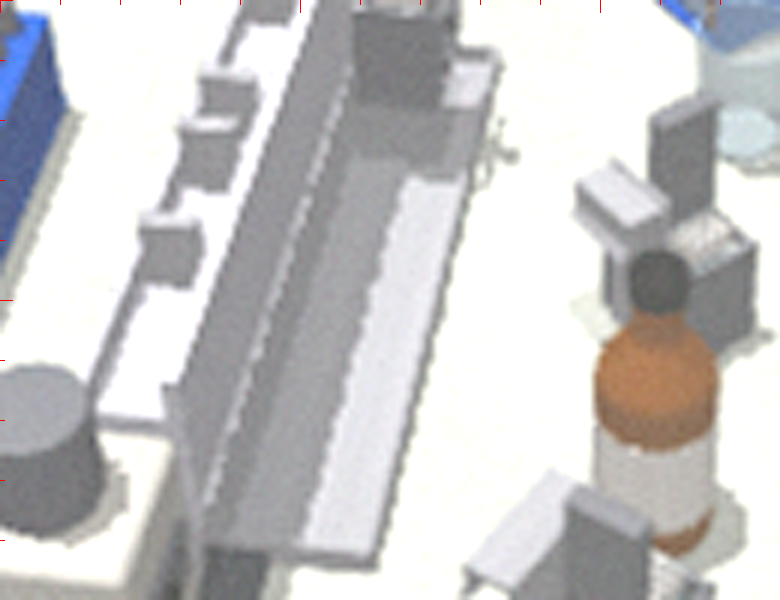

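```bash
cat > h.py <<'E'
import numpy as np, cv2
from rig import r
CAL={n:r.get_calibration(n) for n in("side","top")}
def f(n): return 200/np.tan(np.radians(CAL[n]["fovy"]/2))
def ray(n,u,v):
    c=CAL[n];d=np.array([(u-c["cx"])/f(n),(v-c["cy"])/f(n),1.])
    return -c["R"].T@c["t"], c["R"].T@d
def plane(n,u,v,z):
    o,d=ray(n,u,v); return o+d*(z-o[2])/d[2]
def proj(n,X):
    c=CAL[n];p=c["R"]@np.array(X,float)+c["t"]; return np.array([c["cx"]+f(n)*p[0]/p[2],c["cy"]+f(n)*p[1]/p[2]])
def tri(uvs,uvt):
    A=[];b=[]
    for n,(u,v) in(("side",uvs),("top",uvt)):
        o,d=ray(n,u,v);d/=np.linalg.norm(d);P=np.eye(3)-np.outer(d,d);A.append(P);b.append(P@o)
    return np.linalg.lstsq(np.vstack(A),np.hstack(b),rcond=None)[0]
E
python3 - <<'E'
from h import *
np.set_printoptions(precision=1,suppress=True)
for n in CAL:print(n,-CAL[n]["R"].T@CAL[n]["t"])
t=cv2.imread("pics/top0.png").astype(int)
# chroma of candidates
for (u,v) in [(250,215),(251,223),(311,219),(300,210),(255,226)]: print(u,v,t[v,u])
# arms in top
hsv=t
up=cv2.resize(cv2.imread("pics/top0.png"),None,fx=8,fy=8,interpolation=cv2.INTER_CUBIC).astype(int)
m=((up[...,0]-up[...,1]>0)&(up.sum(2)>3*105)).astype(np.uint8)
sub=np.zeros_like(m); sub[200*8:245*8,230*8:335*8]=1
n,l,s,c=cv2.connectedComponentsWithStats(m*sub)
for i in range(1,n):
    if s[i,4]>600:
        k,_=cv2.findContours((l==i).astype(np.uint8),0,2)
        R=cv2.minAreaRect(k[0]); box=(cv2.boxPoints(R)+.5)/8-.5
        print("top arm area",s[i,4]/64,box.tolist()); W=np.array([plane("top",*p,102) for p in box]);print(W,W.mean(0),np.linalg.norm(np.diff(W,axis=0),axis=1))
# cleat profile along rows in top
t0=cv2.imread("pics/top0.png",0)
for v in range(158,176): print(v,t0[v,270:345:1].tolist() if v in(162,163,164,165) else t0[v,262:390:16].tolist())
E
```

```text
side [420.4 815.8 809.8]
top [ 390.2  -14.9 1645.6]
250 215 [126 123 124]
251 223 [38 39 39]
311 219 [133 130 129]
300 210 [118 126 124]
255 226 [72 74 74]
top arm area 98.390625 [[242.56251525878906, 213.43751525878906], [245.31251525878906, 207.93751525878906], [260.61248779296875, 215.58750915527344], [257.86248779296875, 221.08750915527344]]
[[497.4 261.6 102. ]
 [515.6 252.3 102. ]
 [488.7 201.2 102. ]
 [470.5 210.6 102. ]] [493.  231.5 102. ] [20.5 57.7 20.4]
top arm area 65.46875 [[303.9375305175781, 220.56253051757812], [311.9375305175781, 212.56253051757812], [316.5000305175781, 217.12503051757812], [308.5000305175781, 225.12503051757812]]
[[468.5  56.7 102. ]
 [494.5  29.4 102. ]
 [478.9  14.5 102. ]
 [452.9  41.8 102. ]] [473.7  35.6 102. ] [37.7 21.6 37.7]
158 [75, 123, 123, 118, 125, 121, 120, 49]
159 [93, 120, 122, 118, 126, 122, 120, 76]
160 [94, 107, 107, 105, 112, 114, 115, 101]
161 [100, 90, 102, 94, 105, 97, 99, 100]
162 [141, 139, 135, 128, 121, 121, 123, 112, 86, 71, 86, 103, 112, 118, 121, 123, 130, 124, 121, 119, 121, 119, 121, 120, 120, 122, 115, 97, 87, 96, 1
[... 1062 characters left out ...]
0, 149, 151, 150, 148, 149, 148, 145, 137, 121, 101, 104, 121, 139, 146, 148, 150, 141, 131, 124, 115, 104, 115, 131, 144, 149, 151, 151, 152, 152, 152, 152, 150, 151, 151, 151, 151, 152, 152, 152, 152, 149, 148, 139, 121, 118, 119, 120, 126, 134, 144, 149, 151, 150, 151, 149, 150, 150]
166 [149, 78, 143, 132, 150, 152, 139, 149]
167 [147, 73, 137, 131, 150, 151, 131, 145]
168 [143, 83, 129, 134, 151, 149, 129, 143]
169 [137, 110, 131, 139, 149, 144, 129, 137]
170 [120, 122, 127, 131, 139, 137, 126, 135]
171 [88, 98, 98, 101, 113, 119, 124, 127]
172 [58, 66, 61, 66, 79, 88, 116, 98]
173 [40, 45, 44, 44, 54, 57, 98, 62]
174 [31, 45, 43, 43, 44, 44, 73, 43]
175 [26, 48, 45, 46, 42, 45, 49, 34]
```

```bash
python3 - <<'E'
from h import *
np.set_printoptions(precision=1,suppress=True)
t0=cv2.imread("pics/top0.png",0).astype(float)
# lip front edge
us=[];W=[]
for u in list(range(262,340,3))+list(range(364,382,3)):
    col=t0[:,u]
    for v in range(168,178):
        hi,lo=145,44
        if col[v]>95>=col[v+1]:
            vv=v+(col[v]-95)/(col[v]-col[v+1]); W.append(plane("top",u,vv,150)); break
W=np.array(W); p=np.polyfit(W[:,1],W[:,0],1); res=W[:,0]-np.polyval(p,W[:,1]); print("front edge x= %.4f*y+%.1f"%tuple(p),res)
# cleats centers from top rows at various z
for u in (278.7,297.4,307.6,308.2,332.8): print(u,[plane("top",u,164,z)[1] for z in(128,150,165)])
# tray ends
print("tray", [plane("top",190+x/3,135+165/3,14)[1] for x in(241,543)])
# side cleats
up=cv2.imread("pics/side0.png")
c=cv2.resize(up[180:245,245:290],None,fx=12,fy=12,interpolation=cv2.INTER_CUBIC)
for i in range(0,45,5): cv2.putText(c,str(245+i),(i*12,10),0,.35,(0,0,255),1);cv2.line(c,(i*12,0),(i*12,780),(0,0,255),1)
for i in range(0,65,5): cv2.putText(c,str(180+i),(0,i*12),0,.35,(0,0,255),1);cv2.line(c,(0,i*12),(540,i*12),(0,0,255),1)
c=cv2.resize(c,None,fx=.76,fy=.76);cv2.imwrite("pics/cl.png",c)
t=cv2.resize(up[240:330,305:355],None,fx=6.5,fy=6.5,interpolation=cv2.INTER_CUBIC)
t2=cv2.resize(up[200:255,320:360],None,fx=10,fy=10,interpolation=cv2.INTER_CUBIC)
def grid(t,u0,v0,s):
    h,w=t.shape[:2]
    for i in range(0,int(w/s),5): cv2.putText(t,str(u0+i),(int(i*s),10),0,.35,(0,0,255),1);cv2.line(t,(int(i*s),0),(int(i*s),h),(0,0,255),1)
    for i in range(0,int(h/s),5): cv2.putText(t,str(v0+i),(0,int(i*s)),0,.35,(0,0,255),1);cv2.line(t,(0,int(i*s)),(w,int(i*s)),(0,0,255),1)
grid(t,305,240,6.5);grid(t2,320,200,10)
cv2.imwrite("pics/cw.png",t);cv2.imwrite("pics/cn.png",t2)
E
```

```text
front edge x= 0.0365*y+625.1 [ 0.3 -0.5 -0.8 -0.6 -0.5 -0.4 -0.2 -0.3  0.   0.1  0.2  0.3  0.5  0.5
  0.4  0.6  0.7  0.7  0.2  0.1  0.3  0.2 -0.1  0.1 -0.2 -0.4 -0.6 -0.3
 -0.2 -0.1 -0.  -0.1]
278.7 [np.float64(135.54119662789978), np.float64(133.360369398161), np.float64(131.87344174152094)]
297.4 [np.float64(73.37781413697341), np.float64(72.09814021020672), np.float64(71.22563526013853)]
307.6 [np.float64(39.4947136691075), np.float64(38.70622710502991), np.float64(38.168622629522474)]
308.2 [np.float64(37.502121680653474), np.float64(36.742520784953626), np.float64(36.22461108334009)]
332.8 [np.float64(-44.143340889855786), np.float64(-43.71936593559546), np.float64(-43.430292103145234)]
tray [np.float64(177.98569864149974), np.float64(-179.17841919622427)]
```

View pics/cl.png

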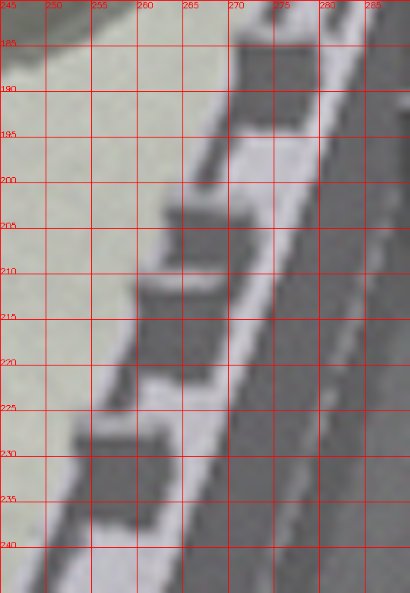

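View pics/cw.png

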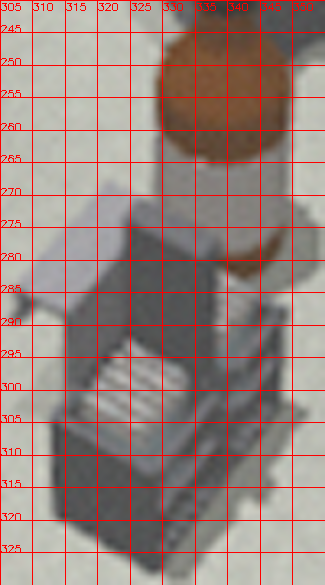

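View pics/cn.png

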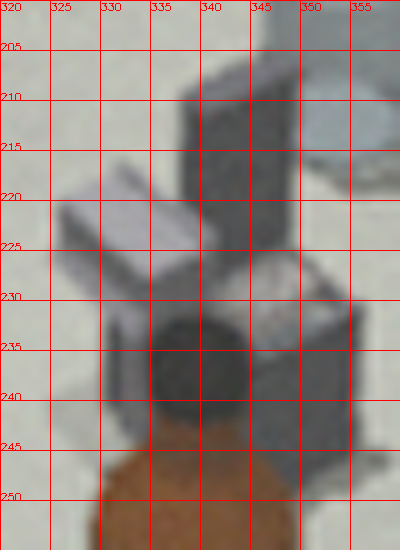

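```bash
python3 - <<'E'
from h import *
np.set_printoptions(precision=1,suppress=True)
for k,(a,b) in {4:((271,184.8),(280,185)),3:((263.5,203),(273,203.5)),2:((260.2,211.5),(270,211.7)),1:((254,227.5),(264,227.8))}.items():
    print(k,plane("side",a[0]-.5,a[1]-.5,165),plane("side",b[0]-.5,b[1]-.5,165))
# side lip front edge: bright->dark along rows
s=cv2.imread("pics/side0.png",0).astype(float)
W=[]
for v in range(205,262,4):
    row=s[v]; 
    est=np.array([proj("side",(625+.0365*y,y,150)) for y in range(-150,220,5)])
    u0=np.interp(v,est[:,1],est[:,0]); seg=row[int(u0)-6:int(u0)+7]; g=np.diff(seg); i=g.argmin()
    # subpixel threshold
    th=(seg[max(i-2,0)]+seg[min(i+3,12)])/2; j=[j for j in range(12) if seg[j]>th>=seg[j+1]]
    if j:
        u=int(u0)-6+j[0]+(seg[j[0]]-th)/(seg[j[0]]-seg[j[0]+1]); W.append(plane("side",u,v,150))
W=np.array(W);p=np.polyfit(W[:,1],W[:,0],1);print("side lip",p,(W[:,0]-np.polyval(p,W[:,1])),W[[0,-1]])
print("narrow arm side",[plane("side",u-.5,v-.5,102) for u,v in((331.5,216.5),(341.5,224.5),(335.5,228),(326,220.5))])
print("narrow tab side",[plane("side",u-.5,v-.5,136) for u,v in((338,209.7),(347.5,205.3),(349.5,207.3),(339,211.2))])
print("wide arm side",[plane("side",u-.5,v-.5,102) for u,v in((321,268),(308,284.5),(314,288))])
print("wide tab side",[plane("side",u-.5,v-.5,136) for u,v in((325,270.5),(338,277),(338,279),(325.3,275))])
print("narrow tri", tri((333.1,221.9),(310.2,218.8)))
for nm,h,y in(("w",(493,231.5),None),("n",(473.7,35.6),None)): print(nm)
E
python3 - <<'E'
import cv2
t=cv2.imread("pics/top0.png")
for n,(u,v,w,h) in {"w":(232,203,36,40),"n":(298,207,36,40)}.items():
    s=14;c=cv2.resize(t[v:v+h,u:u+w],None,fx=s,fy=s,interpolation=cv2.INTER_CUBIC);c=cv2.convertScaleAbs(c,alpha=1.6)
    for i in range(0,w,4): cv2.putText(c,str(u+i),(i*s,10),0,.35,(0,0,255),1);cv2.line(c,(i*s,0),(i*s,h*s),(0,0,255),1)
    for i in range(0,h,4): cv2.putText(c,str(v+i),(0,i*s),0,.35,(0,0,255),1);cv2.line(c,(0,i*s),(w*s,i*s),(0,0,255),1)
    cv2.imwrite(f"pics/t{n}.png",c)
E
```

```text
4 [656.4 -39.  165. ] [630.7 -40.3 165. ]
3 [659.8  43.4 165. ] [634.   43.2 165. ]
2 [660.8  78.6 165. ] [635.1  77.  165. ]
1 [662.4 140.  165. ] [637.4 138.8 165. ]
side lip [  0.  623.7] [ 0.7  0.2  0.4  0.1 -0.3  0.2 -0.6 -0.3 -0.4 -0.4 -0.9 -0.7 -1.1  1.4
  1.8] [[626.   32.6 150. ]
 [637.3 236.6 150. ]]
narrow arm side [array([480. ,   9.5, 102. ]), array([450.2,  40. , 102. ]), array([465.5,  55.4, 102. ]), array([493.7,  27.6, 102. ])]
narrow tab side [array([461.8,  18.7, 136. ]), array([437.1,  -2.4, 136. ]), array([431.2,   5.7, 136. ]), array([458.7,  24.7, 136. ])]
wide arm side [array([490.1, 199.7, 102. ]), array([515. , 252.3, 102. ]), array([500., 261., 102.])]
wide tab side [array([476.9, 235.9, 136. ]), array([446.1, 251.9, 136. ]), array([445.8, 257.6, 136. ]), array([475. , 248.9, 136. ])]
narrow tri [472.9  35.6 104. ]
w
n
```

View pics/tw.png

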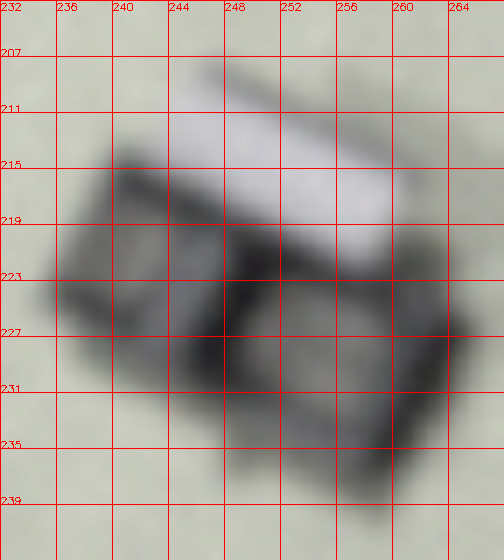

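View pics/tn.png

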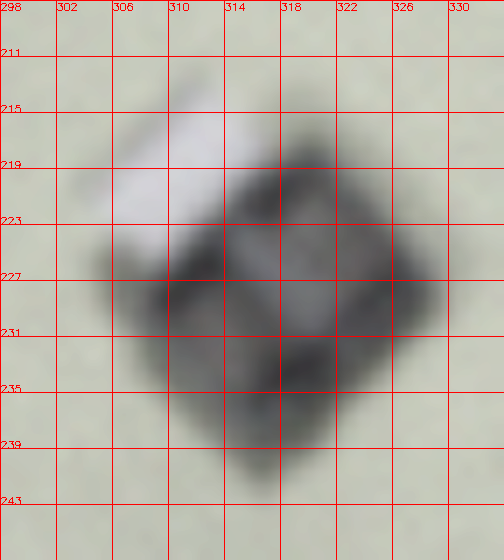

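```bash
cat >> h.py <<'E'
from scipy.spatial.transform import Rotation as Ro
def now():
    s=r.state();M=Ro.from_quat(s["tool_rot"]).as_matrix();return s,np.array(s["ee_pos"]),M
def goto(gx,gy,gz,yaw=None):
    """grasp point target, carrier yaw deg (tool z along carrier y, mod 180)"""
    s,p,M=now(); z=M[:,2]; cur=np.degrees(np.arctan2(z[1],z[0]))-90
    d=np.array([gx,gy,gz+155])-p
    print("t %.2f tcp"%s["t"],p.round(1),"q",np.round(s["qpos"],2),"tilt y",M[:,1].round(3),"yaw",round(cur,1))
    if yaw is not None:
        D=(yaw-cur+90)%180-90
        for DD in(D,D-180,D+180): print("  yaw change %.1f -> spin units total %.2f"%(DD,-DD/5))
    print("  world d",d.round(1)," tool shift now",(M.T@d).round(1))
    if yaw is not None:
        for off in(0,180):
            a=np.radians(yaw+90+off);zz=np.array([np.cos(a),np.sin(a),0]);yy=np.array([0,0,-1.]);xx=np.cross(yy,zz)
            print("   after turn (z at %g): "%(np.degrees(a)),(np.array([xx,yy,zz])@d).round(1))
E
python3 - <<'E'
from h import *
s,p,M=now();print(M.round(3))
goto(461.8,247.5,200,-26.5)
E
```

```text
[[-0.972 -0.     0.235]
 [-0.235  0.002 -0.972]
 [-0.    -1.    -0.002]]
t 0.10 tcp [ 129.  -534.4  404. ] q [-1.47  0.33 -0.19  1.05 -0.    1.44] tilt y [-0.     0.002 -1.   ] yaw -166.4
  yaw change -40.1 -> spin units total 8.01
  yaw change -220.1 -> spin units total 44.01
  yaw change 139.9 -> spin units total -27.99
  world d [332.8 781.9 -49. ]  tool shift now [-506.9   50.1 -681.9]
   after turn (z at 63.5):  [-51.1  49.  848.2]
   after turn (z at 243.5):  [  51.1   49.  -848.2]
```

```bash
cat >> h.py <<'E'
def plan(gx,gy,gz,spin,n,smooth=True):
    """straight world line in n rows with total spin units"""
    s,p,M=now(); d=np.array([gx,gy,gz+155])-p
    w=np.sin(np.pi*(np.arange(n)+.5)/n)**.6 if smooth else np.ones(n); w/=w.sum()
    sp=np.full(n,spin/n); yaw=0; sent=np.zeros(3); cum=np.cumsum(w); R=M.copy()
    for i in range(n):
        want=d*cum[i]-sent; loc=np.round(R.T@want/1000,3); k=round(sp[:i+1].sum()-round(yaw,2),2)
        sent+=R@loc*1000; print([*map(float,loc),float(k)],end=",\n" if i%5<4 else "\n--\n")
        yaw+=k; R=M@Ro.from_rotvec([0,np.radians(5*yaw),0]).as_matrix()
    print("err",(d-sent).round(2))
E
python3 - <<'E'
from h import *
plan(461.8,247.5,200,-28,30)
E
```

```text
[-0.004, 0.0, -0.005, -0.93],
[-0.008, 0.001, -0.01, -0.94],
[-0.013, 0.001, -0.012, -0.93],
[-0.016, 0.001, -0.013, -0.93],
[-0.02, 0.002, -0.014, -0.94]
--
[-0.023, 0.001, -0.013, -0.93],
[-0.026, 0.002, -0.013, -0.93],
[-0.03, 0.002, -0.011, -0.94],
[-0.031, 0.002, -0.009, -0.93],
[-0.035, 0.002, -0.007, -0.93]
--
[-0.035, 0.002, -0.004, -0.94],
[-0.037, 0.002, -0.001, -0.93],
[-0.038, 0.003, 0.001, -0.93],
[-0.038, 0.002, 0.005, -0.94],
[-0.038, 0.002, 0.008, -0.93]
--
[-0.037, 0.002, 0.011, -0.93],
[-0.036, 0.003, 0.014, -0.94],
[-0.034, 0.002, 0.017, -0.93],
[-0.032, 0.002, 0.019, -0.93],
[-0.029, 0.002, 0.02, -0.94]
--
[-0.027, 0.002, 0.023, -0.93],
[-0.023, 0.002, 0.023, -0.93],
[-0.021, 0.002, 0.024, -0.94],
[-0.017, 0.002, 0.024, -0.93],
[-0.014, 0.001, 0.023, -0.93]
--
[-0.011, 0.002, 0.021, -0.94],
[-0.008, 0.001, 0.019, -0.93],
[-0.005, 0.001, 0.017, -0.93],
[-0.003, 0.001, 0.012, -0.94],
[-0.001, 0.0, 0.007, -0.93]
--
err [ 0.17 -0.49 -0.13]
```

Emit:
{"fn": "apply_moves", "kwargs": {
  "steps": [
    [-0.004, 0, -0.005, -0.93],
    [-0.008, 0.001, -0.01, -0.94],
    [-0.013, 0.001, -0.012, -0.93],
    [-0.016, 0.001, -0.013, -0.93],
    [-0.02, 0.002, -0.014, -0.94]
  ],
  "hand": -1,
  "squeeze": 60
}}

```text
t: 0.52
ee_pos: [161.2, -459.0, 399.2]
tool_rot: [-0.225, 0.67, -0.67, 0.225]
wrist_force: [-0.3, 0.2, -0.3]
gripper_width: 84.8
```

Emit:
{"fn": "apply_moves", "kwargs": {
  "steps": [
    [-0.023, 0.001, -0.013, -0.93],
    [-0.026, 0.002, -0.013, -0.93],
    [-0.03, 0.002, -0.011, -0.94],
    [-0.031, 0.002, -0.009, -0.93],
    [-0.035, 0.002, -0.007, -0.93]
  ]
}}

```text
t: 0.93
ee_pos: [222.1, -315.1, 390.3]
tool_rot: [-0.356, 0.611, -0.611, 0.356]
wrist_force: [1.4, -0.6, -0.0]
gripper_width: 85.3
```

Emit:
{"fn": "apply_moves", "kwargs": {
  "steps": [
    [-0.035, 0.002, -0.004, -0.94],
    [-0.037, 0.002, -0.001, -0.93],
    [-0.038, 0.003, 0.001, -0.93],
    [-0.038, 0.002, 0.005, -0.94],
    [-0.038, 0.002, 0.008, -0.93]
  ]
}}

```text
t: 1.35
ee_pos: [295.1, -142.0, 379.5]
tool_rot: [0.472, -0.527, 0.527, -0.472]
wrist_force: [0.3, -0.5, -0.5]
gripper_width: 85.3
```

Emit:
{"fn": "apply_moves", "kwargs": {
  "steps": [
    [-0.037, 0.002, 0.011, -0.93],
    [-0.036, 0.003, 0.014, -0.94],
    [-0.034, 0.002, 0.017, -0.93],
    [-0.032, 0.002, 0.019, -0.93],
    [-0.029, 0.002, 0.02, -0.94]
  ]
}}

```text
t: 1.77
ee_pos: [368.8, 31.1, 368.6]
tool_rot: [-0.569, 0.42, -0.42, 0.569]
wrist_force: [0.9, -0.8, 0.5]
gripper_width: 85.6
```

Emit:
{"fn": "apply_moves", "kwargs": {
  "steps": [
    [-0.027, 0.002, 0.023, -0.93],
    [-0.023, 0.002, 0.023, -0.93],
    [-0.021, 0.002, 0.024, -0.94],
    [-0.017, 0.002, 0.024, -0.93],
    [-0.014, 0.001, 0.023, -0.93]
  ]
}}

```text
t: 2.18
ee_pos: [430.5, 174.3, 359.1]
tool_rot: [0.642, -0.296, 0.296, -0.642]
wrist_force: [1.3, -0.4, 0.7]
gripper_width: 84.9
```

Emit:
{"fn": "apply_moves", "kwargs": {
  "steps": [
    [-0.011, 0.002, 0.021, -0.94],
    [-0.008, 0.001, 0.019, -0.93],
    [-0.005, 0.001, 0.017, -0.93],
    [-0.003, 0.001, 0.012, -0.94],
    [-0.001, 0, 0.007, -0.93]
  ]
}}

```text
t: 2.6
ee_pos: [461.9, 249.0, 354.0]
tool_rot: [0.689, -0.16, 0.159, -0.689]
wrist_force: [-0.5, -0.9, 0.3]
gripper_width: 85.5
```

```bash
python3 - <<'E'
from h import *
goto(461.8,247.5,112,-26.5)
s=r.capture("side");t=r.capture("top");cv2.imwrite("pics/s1.png",s)
cv2.imwrite("pics/t1.png",t)
cv2.imwrite("pics/s1z.png",cv2.resize(s[170:350,240:400],None,fx=3.3,fy=3.3,interpolation=cv2.INTER_CUBIC))
E
```

```text
t 2.60 tcp [461.9 249.  354. ] q [ 0.35  0.32 -0.34  0.91  0.    0.81] tilt y [-0.001 -0.    -1.   ] yaw -26.1
  yaw change -0.4 -> spin units total 0.08
  yaw change -180.4 -> spin units total 36.08
  yaw change 179.6 -> spin units total -35.92
  world d [ -0.1  -1.5 -87. ]  tool shift now [ 0.7 87.  -1.3]
   after turn (z at 63.5):  [ 0.6 87.  -1.4]
   after turn (z at 243.5):  [-0.6 87.   1.4]
```

View pics/s1z.png

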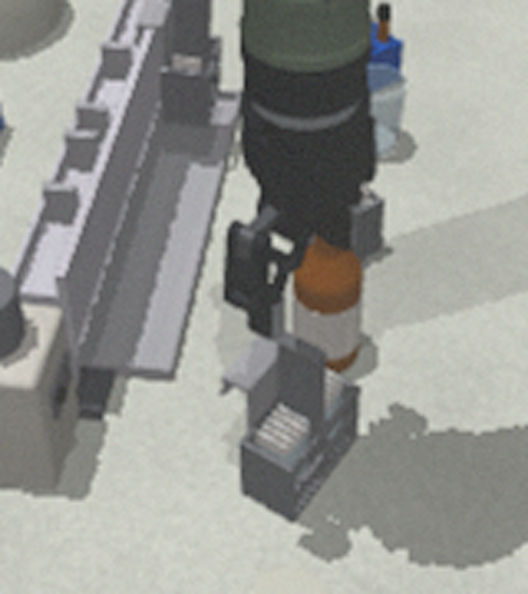

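```bash
python3 - <<'E'
from h import *
s,p,M=now(); print(s["t"],p,s["qpos"])
for k in(-45,0,45):
    X=p+M[:,1]*160+M[:,2]*k; print(k,X.round(0),(proj("side",X)-[240,170])*3.3,(proj("top",X)))
E
```

```text
2.7 [461.78374172 248.49617809 354.12734415] [ 3.52842152e-01  3.20091758e-01 -3.38185594e-01  9.13159503e-01
  8.08763483e-05  8.12861912e-01]
-45 [442. 208. 194.] [334.18164515 245.40405894] [254.44720012 228.82834907]
0 [462. 248. 194.] [299.94278532 287.37275339] [241.56928855 222.77085783]
45 [482. 289. 194.] [263.20311842 332.40684221] [228.73358607 216.73322084]
```

View pics/t1.png

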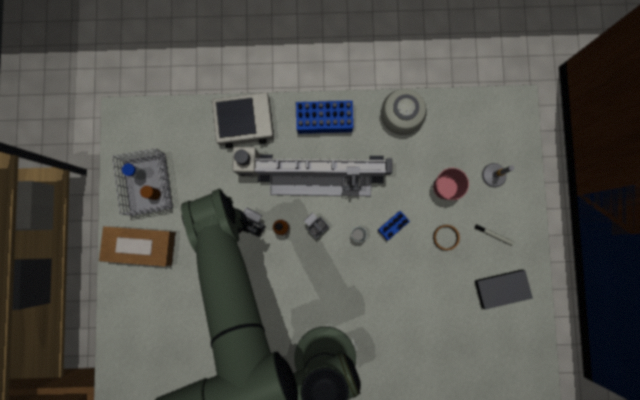

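View pics/s1.png

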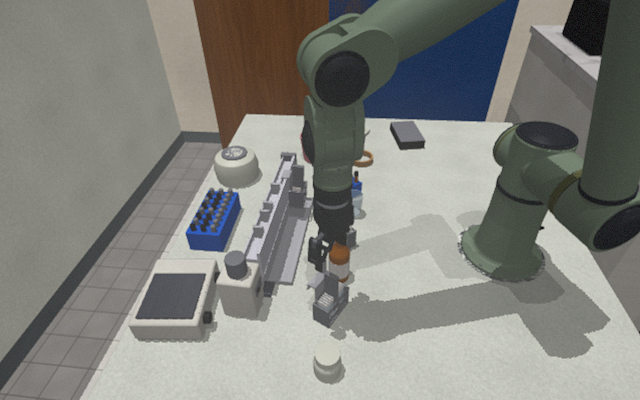

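The open fingers straddle the wide carrier's tab (the +y fingertip at about (320,270) in the full picture). I'll descend now.

Emit:
{"fn": "apply_moves", "kwargs": {
  "steps": [
    [0, 0.01, -0.001, 0.08],
    [0, 0.018, 0, 0],
    [0, 0.022, 0, 0],
    [0, 0.022, 0, 0],
    [0, 0.015, 0, 0]
  ]
}}

```text
t: 3.12
ee_pos: [460.0, 245.6, 265.3]
tool_rot: [0.688, -0.166, 0.164, -0.687]
wrist_force: [0.3, -0.4, 0.5]
gripper_width: 85.8
```

Emit:
{"fn": "apply_moves", "kwargs": {
  "steps": [
    [0, 0, 0, 0],
    [0, 0, 0, 0],
    [0, 0, 0, 0],
    [0, 0, 0, 0],
    [0, 0, 0, 0]
  ],
  "hand": 1,
  "squeeze": 60
}}

```text
t: 3.53
ee_pos: [461.7, 246.8, 268.8]
tool_rot: [-0.687, 0.164, -0.165, 0.688]
wrist_force: [0.9, -0.6, 0.5]
gripper_width: 25.6
```

Emit:
{"fn": "apply_moves", "kwargs": {
  "steps": [
    [0, 0, 0, 0],
    [0, 0, 0, 0],
    [0, 0, 0, 0],
    [0, 0, 0, 0],
    [0, 0, 0, 0]
  ]
}}

```text
t: 3.95
ee_pos: [461.5, 246.9, 268.2]
tool_rot: [-0.688, 0.164, -0.164, 0.688]
wrist_force: [-0.3, 1.8, 3.5]
gripper_width: 11.3
```

```bash
python3 - <<'E'
from h import *
goto(461.8,247.5,112,-26.5)
x=r.state();print(x["wrist_force"],x["ft_torque"],x["gripper_width"])
s=r.capture("side")
cv2.imwrite("pics/s2z.png",cv2.resize(s[170:350,240:400],None,fx=3.3,fy=3.3,interpolation=cv2.INTER_CUBIC))
E
```

```text
t 3.95 tcp [461.5 246.9 268.2] q [ 0.35  0.41 -0.45  0.71  0.    0.82] tilt y [ 0.001  0.    -1.   ] yaw -26.8
  yaw change 0.3 -> spin units total -0.07
  yaw change -179.7 -> spin units total 35.93
  yaw change 180.3 -> spin units total -36.07
  world d [ 0.3  0.6 -1.2]  tool shift now [-0.   1.2  0.6]
   after turn (z at 63.5):  [0.  1.2 0.6]
   after turn (z at 243.5):  [-0.   1.2 -0.6]
[-0.33737575  1.75223344  3.48073052] [ 0.0630115  -0.04741658  0.03245225] 11.295664910036622
```

View pics/s2z.png

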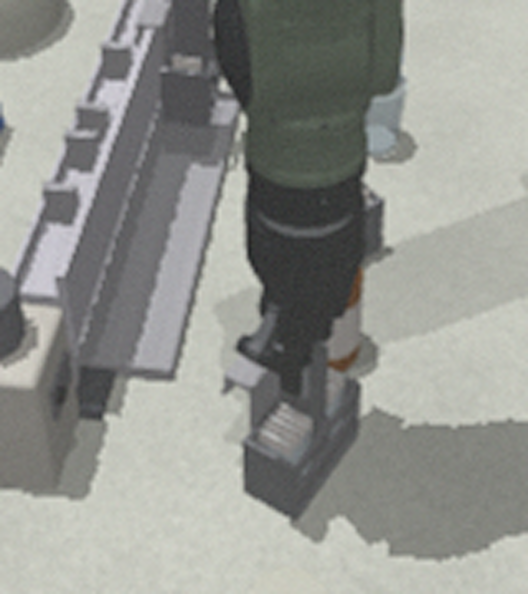

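Emit:
{"fn": "apply_moves", "kwargs": {
  "steps": [
    [0, -0.002, 0, 0],
    [0, -0.005, 0, 0],
    [0, -0.01, 0, 0],
    [0, -0.015, 0, 0],
    [0, -0.02, 0, 0]
  ],
  "squeeze": 90
}}

```text
t: 4.42
ee_pos: [460.3, 246.4, 319.3]
tool_rot: [0.689, -0.165, 0.163, -0.687]
wrist_force: [0.2, -0.7, -2.7]
gripper_width: 10.8
```

Emit:
{"fn": "apply_moves", "kwargs": {
  "steps": [
    [0, -0.025, 0, 0],
    [0, -0.03, 0, 0],
    [0, -0.03, 0, 0],
    [0, -0.022, 0, 0],
    [0, -0.01, 0, 0]
  ]
}}

```text
t: 4.83
ee_pos: [461.5, 246.8, 440.5]
tool_rot: [-0.687, 0.163, -0.165, 0.689]
wrist_force: [0.7, 0.0, -3.6]
gripper_width: 10.9
```

```bash
python3 - <<'E'
from h import *
x=r.state();print(x["t"],x["ee_pos"],x["wrist_force"],x["ft_torque"],x["gripper_width"])
goto(580,-1,282,-2.05)
plan(575,-1,282,-4.95,20)
E
```

```text
4.8333 [461.54617445 246.83427976 440.51992234] [ 0.70038916  0.00842007 -3.61615272] [ 0.04899157 -0.03151785 -0.00147008] 10.948289626169817
t 4.83 tcp [461.5 246.8 440.5] q [ 0.35  0.25 -0.2   1.11 -0.    0.82] tilt y [ 0.004  0.002 -1.   ] yaw -26.8
  yaw change 24.8 -> spin units total -4.96
  yaw change -155.2 -> spin units total 31.04
  yaw change 204.8 -> spin units total -40.96
  world d [ 118.5 -247.8   -3.5]  tool shift now [ 217.6    3.7 -167.7]
   after turn (z at 87.95):  [ 127.2    3.5 -243.4]
   after turn (z at 267.95):  [-127.2    3.5  243.4]
[0.003, 0.0, -0.003, -0.25],
[0.006, 0.0, -0.004, -0.24],
[0.008, 0.0, -0.007, -0.25],
[0.009, 0.0, -0.009, -0.25],
[0.011, 0.001, -0.01, -0.25]
--
[0.011, -0.0, -0.011, -0.25],
[0.012, 0.0, -0.012, -0.24],
[0.012, 0.0, -0.013, -0.25],
[0.012, 0.001, -0.014, -0.25],
[0.012, -0.0, -0.014, -0.25]
--
[0.011, 0.0, -0.014, -0.24],
[0.012, 0.0, -0.015, -0.25],
[0.01, 0.001, -0.014, -0.25],
[0.01, -0.0, -0.014, -0.25],
[0.009, -0.0, -0.013, -0.24]
--
[0.008, 0.0, -0.012, -0.25],
[0.006, 0.0, -0.01, -0.25],
[0.005, 0.0, -0.009, -0.24],
[0.004, 0.001, -0.007, -0.25],
[0.002, -0.0, -0.004, -0.25]
--
err [0.14 0.34 0.37]
```

Emit:
{"fn": "apply_moves", "kwargs": {
  "steps": [
    [0.003, 0, -0.003, -0.25],
    [0.006, 0, -0.004, -0.24],
    [0.008, 0, -0.007, -0.25],
    [0.009, 0, -0.009, -0.25],
    [0.011, 0.001, -0.01, -0.25]
  ]
}}

```text
t: 5.25
ee_pos: [481.3, 201.4, 435.1]
tool_rot: [0.696, -0.127, 0.125, -0.696]
wrist_force: [0.9, -0.9, -2.6]
gripper_width: 11.1
```

Emit:
{"fn": "apply_moves", "kwargs": {
  "steps": [
    [0.011, 0, -0.011, -0.25],
    [0.012, 0, -0.012, -0.24],
    [0.012, 0, -0.013, -0.25],
    [0.012, 0.001, -0.014, -0.25],
    [0.012, 0, -0.014, -0.25]
  ]
}}

```text
t: 5.67
ee_pos: [517.9, 121.6, 433.7]
tool_rot: [0.702, -0.089, 0.088, -0.701]
wrist_force: [0.1, 1.2, -2.4]
gripper_width: 11.0
```

Emit:
{"fn": "apply_moves", "kwargs": {
  "steps": [
    [0.011, 0, -0.014, -0.24],
    [0.012, 0, -0.015, -0.25],
    [0.01, 0.001, -0.014, -0.25],
    [0.01, 0, -0.014, -0.25],
    [0.009, 0, -0.013, -0.24]
  ]
}}

```text
t: 6.08
ee_pos: [554.2, 42.1, 432.7]
tool_rot: [0.705, -0.052, 0.05, -0.705]
wrist_force: [0.5, -0.3, -2.9]
gripper_width: 10.9
```

Emit:
{"fn": "apply_moves", "kwargs": {
  "steps": [
    [0.008, 0, -0.012, -0.25],
    [0.006, 0, -0.01, -0.25],
    [0.005, 0, -0.009, -0.24],
    [0.004, 0.001, -0.007, -0.25],
    [0.002, 0, -0.004, -0.25]
  ]
}}

```text
t: 6.5
ee_pos: [574.5, -2.4, 431.5]
tool_rot: [0.707, -0.014, 0.012, -0.707]
wrist_force: [-0.1, 0.4, -2.5]
gripper_width: 10.6
```

```bash
python3 - <<'E'
from h import *
x=r.state();print(x["t"],x["ee_pos"],x["wrist_force"],x["ft_torque"],x["gripper_width"])
s=r.capture("side");t=r.capture("top")
cv2.imwrite("pics/s3.png",s)
cv2.imwrite("pics/s3z.png",cv2.resize(s[90:290,230:390],None,fx=3,fy=3,interpolation=cv2.INTER_CUBIC))
cv2.imwrite("pics/t3z.png",cv2.resize(t[130:250,240:400],None,fx=4,fy=4,interpolation=cv2.INTER_CUBIC))
goto(594,-1,282,-2.05)
E
```

```text
6.5 [574.46060389  -2.40314747 431.52605657] [-0.09808812  0.44780763 -2.49524802] [0.0470738  0.04513104 0.00776748] 10.642509701267759
t 6.60 tcp [574.4  -2.1 431.7] q [-0.13  0.36 -0.08  1.14 -0.   -0.09] tilt y [-0.002  0.    -1.   ] yaw -2.2
  yaw change 0.1 -> spin units total -0.02
  yaw change -179.9 -> spin units total 35.98
  yaw change 180.1 -> spin units total -36.02
  world d [19.6  1.1  5.3]  tool shift now [19.5 -5.4  1.9]
   after turn (z at 87.95):  [19.5 -5.3  1.8]
   after turn (z at 267.95):  [-19.5  -5.3  -1.8]
```

View pics/s3z.png

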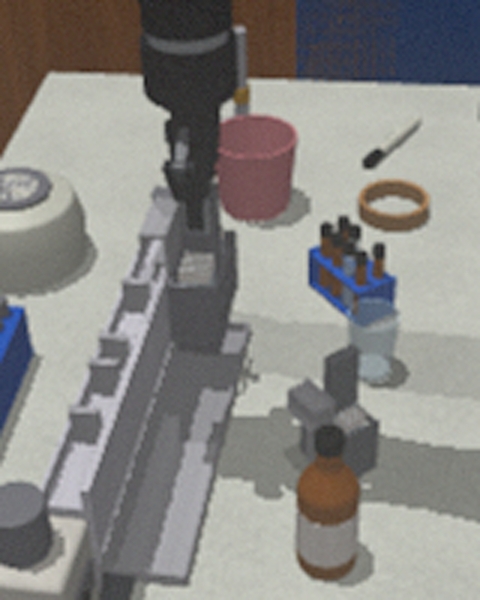

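View pics/t3z.png

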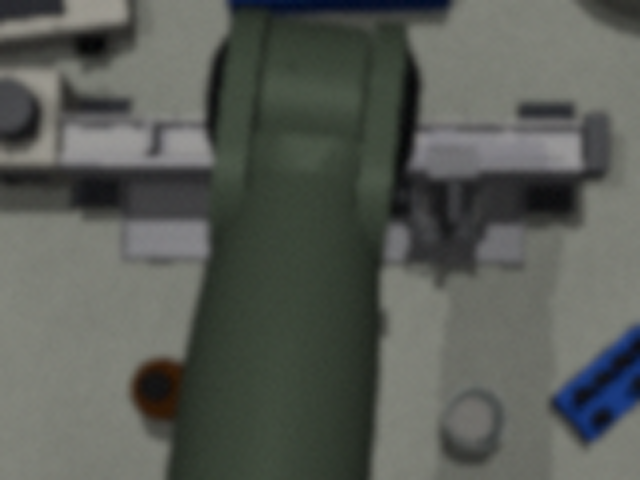

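The carrier hangs upright above the middle bay. The side view shows the hook at about (283,160), clear of the lip. I'll lower it to just above cleat height and measure the hook against the lip.

Emit:
{"fn": "apply_moves", "kwargs": {
  "steps": [
    [0, 0.01, 0.001, 0],
    [0, 0.017, 0, 0],
    [0, 0.02, 0, 0],
    [0, 0.015, 0, 0],
    [0, 0.007, 0, 0]
  ]
}}

```text
t: 7.02
ee_pos: [573.2, 0.3, 360.5]
tool_rot: [-0.707, 0.014, -0.011, 0.707]
wrist_force: [-0.7, -0.3, -3.8]
gripper_width: 10.8
```

Emit:
{"fn": "apply_moves", "kwargs": {
  "steps": [
    [0, 0, 0, 0],
    [0, 0, 0, 0],
    [0, 0, 0, 0],
    [0, 0, 0, 0],
    [0, 0, 0, 0]
  ]
}}

```text
t: 7.43
ee_pos: [574.9, -0.4, 364.7]
tool_rot: [0.707, -0.012, 0.013, -0.707]
wrist_force: [0.0, -0.2, -2.2]
gripper_width: 10.9
```

```bash
python3 - <<'E'
from h import *
goto(594,-1,205,-2.05)
x=r.state();print(x["wrist_force"],x["ft_torque"])
s=r.capture("side")
s8=10;u,v,w,h=250,140,75,58
c=cv2.resize(s[v:v+h,u:u+w],None,fx=s8,fy=s8,interpolation=cv2.INTER_CUBIC);c=cv2.convertScaleAbs(c,alpha=1.3)
for i in range(0,w,5): cv2.putText(c,str(u+i),(i*s8,10),0,.35,(0,0,255),1);cv2.line(c,(i*s8,0),(i*s8,h*s8),(0,0,255),1)
for i in range(0,h,5): cv2.putText(c,str(v+i),(0,i*s8),0,.35,(0,0,255),1);cv2.line(c,(0,i*s8),(w*s8,i*s8),(0,0,255),1)
cv2.imwrite("pics/s4z.png",c);cv2.imwrite("pics/s4.png",s)
# predicted hook geometry
_,p,M=now()
a=np.radians(-2.1);X=np.array([np.cos(a),np.sin(a),0]);Y=np.array([-np.sin(a),np.cos(a),0])
hk=p+34.5*X-np.array([0,0,170.2]);print("hook pred",hk)
for dx in(-8,12.5):
  for dy in(-30,30): print(dx,dy,proj("side",hk+dx*X+dy*Y+[0,0,4])+.5)
E
```

```text
t 7.43 tcp [ 5.749e+02 -4.000e-01  3.647e+02] q [-0.13  0.4  -0.19  0.98  0.   -0.09] tilt y [ 0.002 -0.    -1.   ] yaw -2.1
  yaw change 0.0 -> spin units total -0.01
  yaw change -180.0 -> spin units total 35.99
  yaw change 180.0 -> spin units total -36.01
  world d [19.1 -0.6 -4.7]  tool shift now [19.1  4.7  0.1]
   after turn (z at 87.95):  [19.1  4.7  0.1]
   after turn (z at 267.95):  [-19.1   4.7  -0.1]
[ 0.02118005 -0.20939132 -2.18809698] [-0.01575586  0.01106908 -0.03429166]
hook pred [609.31599412  -1.7074738  194.33101197]
-8 -30 [289.36371234 177.74774381]
-8 30 [284.77507479 190.8842956 ]
12.5 -30 [282.08409321 177.21837574]
12.5 30 [277.17542546 190.29617649]
```

View pics/s4z.png

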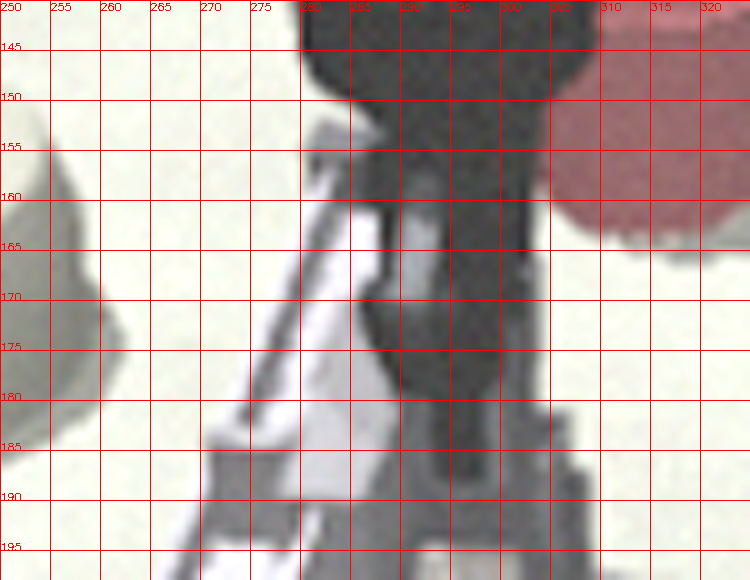

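Hook arm edge found at (277.7,190)–(285.7,190), against a prediction of (277.2,190.3)–(284.8,190.9), so it agrees within 1–2 mm. I'll move +20 mm across and then lower.

Emit:
{"fn": "apply_moves", "kwargs": {
  "steps": [
    [0.003, 0, 0.001, 0],
    [0.005, 0, 0, 0],
    [0.006, 0, 0, 0],
    [0.004, 0, 0, 0],
    [0.002, 0, 0, 0]
  ]
}}

```text
t: 7.9
ee_pos: [595.6, -0.2, 363.7]
tool_rot: [0.707, -0.013, 0.013, -0.707]
wrist_force: [0.3, 0.5, -3.5]
gripper_width: 10.7
```

Emit:
{"fn": "apply_moves", "kwargs": {
  "steps": [
    [0, 0.003, 0, 0],
    [0, 0.006, 0, 0],
    [0, 0.006, 0, 0],
    [0, 0.003, 0, 0],
    [0, 0, 0, 0]
  ]
}}

```text
t: 8.32
ee_pos: [593.9, -0.1, 344.2]
tool_rot: [-0.707, 0.014, -0.012, 0.707]
wrist_force: [0.2, 0.1, -3.9]
gripper_width: 11.3
```

```bash
cat >> h.py <<'E'
def look(s,n,u,v,w,h,s8=10):
    c=cv2.resize(s[v:v+h,u:u+w],None,fx=s8,fy=s8,interpolation=cv2.INTER_CUBIC);c=cv2.convertScaleAbs(c,alpha=1.3)
    for i in range(0,w,5): cv2.putText(c,str(u+i),(i*s8,10),0,.35,(0,0,255),1);cv2.line(c,(i*s8,0),(i*s8,h*s8),(0,0,255),1)
    for i in range(0,h,5): cv2.putText(c,str(v+i),(0,i*s8),0,.35,(0,0,255),1);cv2.line(c,(0,i*s8),(w*s8,i*s8),(0,0,255),1)
    cv2.imwrite(n,c)
E
python3 - <<'E'
from h import *
goto(594,-1,205,-2.05)
x=r.state();print(x["wrist_force"],x["ft_torque"])
s=r.capture("side");look(s,"pics/s5z.png",245,145,75,58)
_,p,M=now()
a=np.radians(-2.1);X=np.array([np.cos(a),np.sin(a),0]);Y=np.array([-np.sin(a),np.cos(a),0])
hk=p+34.5*X-np.array([0,0,170.2]);print("hook pred",hk)
for dx in(-8,12.5):
  for dy in(-30,30): print(dx,dy,proj("side",hk+dx*X+dy*Y+[0,0,4])+.5)
E
```

```text
t 8.32 tcp [ 5.939e+02 -1.000e-01  3.442e+02] q [-0.12  0.45 -0.16  0.96 -0.   -0.09] tilt y [-0.003  0.    -1.   ] yaw -2.1
  yaw change 0.0 -> spin units total -0.01
  yaw change -180.0 -> spin units total 35.99
  yaw change 180.0 -> spin units total -36.01
  world d [ 0.1 -0.9 15.8]  tool shift now [  0.1 -15.8  -0.9]
   after turn (z at 87.95):  [  0.1 -15.8  -0.9]
   after turn (z at 267.95):  [ -0.1 -15.8   0.9]
[ 0.19215565  0.10865903 -3.89137959] [ 0.03214091  0.00666544 -0.05294514]
hook pred [628.62684378  -1.38968442 174.6687801 ]
-8 -30 [282.94478715 183.22100397]
-8 30 [278.12928942 196.42486207]
12.5 -30 [275.77613623 182.68493811]
12.5 30 [270.65055613 195.8303702 ]
```

View pics/s5z.png

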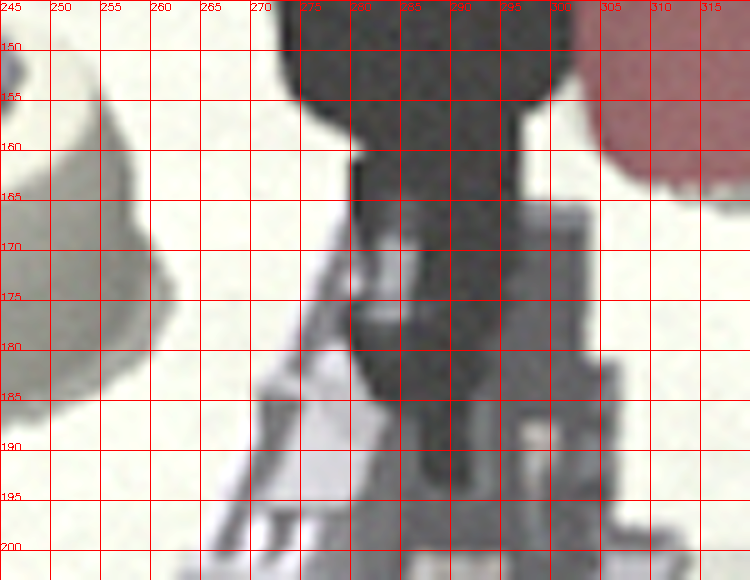

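Emit:
{"fn": "apply_moves", "kwargs": {
  "steps": [
    [0.001, 0.001, 0, 0],
    [0, 0.003, 0, 0],
    [0, 0.003, 0, 0],
    [0, 0.003, 0, 0],
    [0, 0.002, 0, 0]
  ]
}}

```text
t: 8.78
ee_pos: [595.5, -0.2, 333.2]
tool_rot: [-0.707, 0.013, -0.013, 0.707]
wrist_force: [-0.2, 0.1, -2.9]
gripper_width: 11.0
```

Emit:
{"fn": "apply_moves", "kwargs": {
  "steps": [
    [0, 0.002, 0, 0],
    [0, 0.002, 0, 0],
    [0, 0.002, 0, 0],
    [0, 0.002, 0, 0],
    [0, 0, 0, 0]
  ]
}}

```text
t: 9.2
ee_pos: [595.4, -0.2, 325.2]
tool_rot: [-0.707, 0.013, -0.013, 0.707]
wrist_force: [-0.3, 0.5, -2.9]
gripper_width: 11.1
```

```bash
python3 - <<'E'
from h import *
goto(594,-1,205,-2.05)
x=r.state();print(x["wrist_force"],x["ft_torque"])
s=r.capture("side");look(s,"pics/s6z.png",245,150,75,58)
_,p,M=now();print("hook z",p[2]-170.2)
E
```

```text
t 9.20 tcp [ 5.954e+02 -2.000e-01  3.252e+02] q [-0.12  0.47 -0.19  0.92 -0.   -0.09] tilt y [-0.001  0.    -1.   ] yaw -2.1
  yaw change 0.0 -> spin units total -0.01
  yaw change -180.0 -> spin units total 35.99
  yaw change 180.0 -> spin units total -36.01
  world d [-1.4 -0.8 34.8]  tool shift now [ -1.4 -34.8  -0.9]
   after turn (z at 87.95):  [ -1.4 -34.8  -0.9]
   after turn (z at 267.95):  [  1.4 -34.8   0.9]
[-0.31174627  0.49533648 -2.93218793] [-0.02104661 -0.02115509 -0.03067435]
hook z 155.2074892188444
```

View pics/s6z.png

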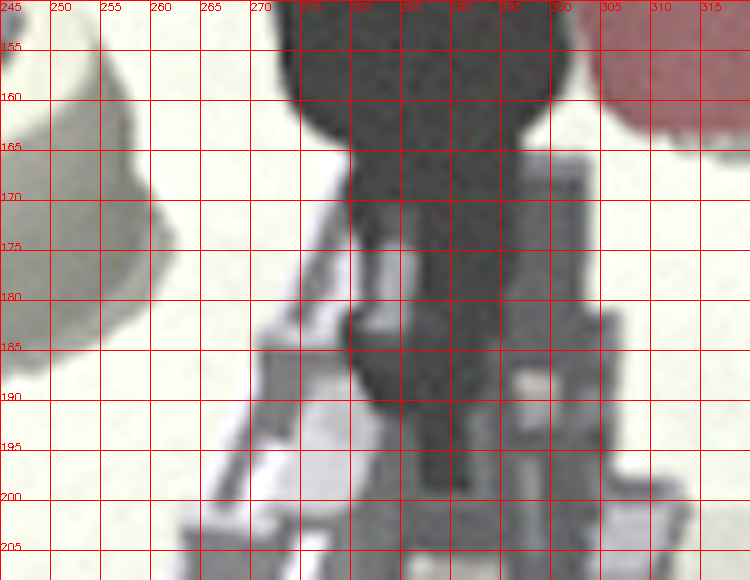

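No contact so far, and the tongue is about 13 mm below the lip top, behind it. I'll lower the last 5 mm slowly.

Emit:
{"fn": "apply_moves", "kwargs": {
  "steps": [
    [0, 0.001, 0, 0],
    [0, 0.001, 0, 0],
    [0, 0.001, 0, 0],
    [0, 0.001, 0, 0],
    [0, 0, 0, 0]
  ]
}}

```text
t: 9.67
ee_pos: [595.5, -0.2, 321.4]
tool_rot: [-0.707, 0.013, -0.013, 0.707]
wrist_force: [-0.1, -0.4, -2.6]
gripper_width: 11.3
```

Emit:
{"fn": "apply_moves", "kwargs": {
  "steps": [
    [0, 0.001, 0, 0],
    [0, 0.001, 0, 0],
    [0, 0, 0, 0],
    [0, 0, 0, 0],
    [0, 0, 0, 0]
  ]
}}

```text
t: 10.08
ee_pos: [595.6, -0.2, 320.1]
tool_rot: [0.707, -0.013, 0.013, -0.707]
wrist_force: [-2.0, 0.9, 1.8]
gripper_width: 11.1
```

The wrist force went from −2.6 N to +1.8 N at hook z = 150, so the hook is seated. Releasing.

Emit:
{"fn": "apply_moves", "kwargs": {
  "steps": [
    [0, 0, 0, 0],
    [0, 0, 0, 0],
    [0, 0, 0, 0],
    [0, 0, 0, 0],
    [0, 0, 0, 0]
  ],
  "hand": 0.2
}}

```text
t: 10.5
ee_pos: [595.7, -0.2, 319.7]
tool_rot: [0.707, -0.013, 0.013, -0.707]
wrist_force: [-0.7, 0.3, -0.2]
gripper_width: 34.6
```

Emit:
{"fn": "apply_moves", "kwargs": {
  "steps": [
    [0, 0, 0, 0],
    [0, -0.002, 0, 0],
    [0, -0.006, 0, 0],
    [0, -0.012, 0, 0],
    [0, -0.018, 0, 0]
  ]
}}

```text
t: 10.92
ee_pos: [595.0, -0.1, 357.1]
tool_rot: [-0.707, 0.014, -0.012, 0.707]
wrist_force: [-0.1, 0.3, -0.1]
gripper_width: 34.5
```

Emit:
{"fn": "apply_moves", "kwargs": {
  "steps": [
    [0, -0.025, 0, 0],
    [0, -0.025, 0, 0],
    [0, -0.02, 0, 0],
    [0, -0.012, 0, 0],
    [0, -0.005, 0, 0]
  ]
}}

```text
t: 11.33
ee_pos: [596.0, -0.2, 447.8]
tool_rot: [0.707, -0.011, 0.014, -0.707]
wrist_force: [0.9, 0.1, 0.5]
gripper_width: 34.4
```

```bash
python3 - <<'E'
from h import *
x=r.state();print(x["wrist_force"],x["gripper_width"])
s=r.capture("side");look(s,"pics/s7z.png",240,145,75,75,8)
goto(448,10.8,282,44)
E
```

```text
[0.90548567 0.05591506 0.46499452] 34.43411902675258
t 11.38 tcp [ 5.960e+02 -2.000e-01  4.475e+02] q [-0.12  0.39  0.01  1.19  0.   -0.09] tilt y [ 0.004 -0.    -1.   ] yaw -2.1
  yaw change 46.1 -> spin units total -9.22
  yaw change -133.9 -> spin units total 26.78
  yaw change 226.1 -> spin units total -45.22
  world d [-148.    11.   -10.5]  tool shift now [-148.3    9.9    5.7]
   after turn (z at 134):  [-98.8  10.5 110.7]
   after turn (z at 314):  [  98.8   10.5 -110.7]
```

View pics/s7z.png

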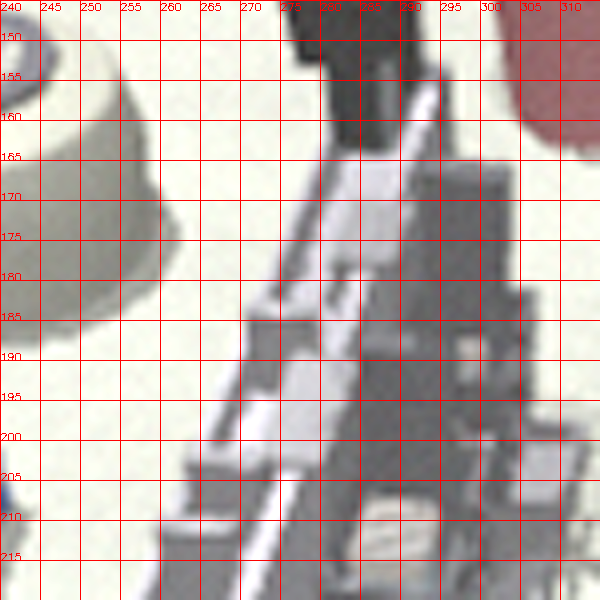

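The wide carrier hangs level with its hook arm from (281,189) to (276,203), between cleats #4 and #3. I'll check that it is centred and plan the narrow pick.

```bash
python3 - <<'E'
from h import *
np.set_printoptions(precision=1,suppress=True)
for u,v in((273.5,202.7),(280.5,203),(278,189),(284,189)): print(plane("side",u-.5,v-.5,154))
plan(448,10.8,275,-9.22,15)
E
```

```text
[637.   26.5 154. ]
[617.7  26.  154. ]
[636.4 -35.5 154. ]
[619.4 -37.  154. ]
[-0.003, 0.0, 0.0, -0.61],
[-0.007, 0.001, 0.001, -0.62],
[-0.009, 0.001, 0.001, -0.61],
[-0.01, 0.001, 0.002, -0.62],
[-0.012, 0.002, 0.003, -0.61]
--
[-0.012, 0.001, 0.004, -0.62],
[-0.012, 0.002, 0.005, -0.61],
[-0.013, 0.001, 0.005, -0.62],
[-0.012, 0.002, 0.006, -0.61],
[-0.011, 0.001, 0.006, -0.62]
--
[-0.01, 0.001, 0.007, -0.61],
[-0.008, 0.002, 0.006, -0.62],
[-0.007, 0.001, 0.006, -0.61],
[-0.005, 0.0, 0.004, -0.62],
[-0.002, 0.001, 0.003, -0.61]
--
err [-0.  -0.7  0.1]
```

Emit:
{"fn": "apply_moves", "kwargs": {
  "steps": [
    [-0.003, 0, 0, -0.61],
    [-0.007, 0.001, 0.001, -0.62],
    [-0.009, 0.001, 0.001, -0.61],
    [-0.01, 0.001, 0.002, -0.62],
    [-0.012, 0.002, 0.003, -0.61]
  ],
  "hand": -1
}}

```text
t: 11.8
ee_pos: [553.6, 2.7, 438.6]
tool_rot: [-0.702, -0.082, 0.083, 0.702]
wrist_force: [0.1, 0.0, -1.3]
gripper_width: 85.3
```

Emit:
{"fn": "apply_moves", "kwargs": {
  "steps": [
    [-0.012, 0.001, 0.004, -0.62],
    [-0.012, 0.002, 0.005, -0.61],
    [-0.013, 0.001, 0.005, -0.62],
    [-0.012, 0.002, 0.006, -0.61],
    [-0.011, 0.001, 0.006, -0.62]
  ]
}}

```text
t: 12.22
ee_pos: [487.5, 7.4, 431.5]
tool_rot: [-0.685, -0.175, 0.177, 0.685]
wrist_force: [0.5, -0.1, 0.1]
gripper_width: 85.2
```

Emit:
{"fn": "apply_moves", "kwargs": {
  "steps": [
    [-0.01, 0.001, 0.007, -0.61],
    [-0.008, 0.002, 0.006, -0.62],
    [-0.007, 0.001, 0.006, -0.61],
    [-0.005, 0, 0.004, -0.62],
    [-0.002, 0.001, 0.003, -0.61]
  ]
}}

```text
t: 12.63
ee_pos: [446.4, 11.6, 426.9]
tool_rot: [-0.655, -0.265, 0.266, 0.656]
wrist_force: [-0.3, 0.3, -0.7]
gripper_width: 85.5
```

```bash
python3 - <<'E'
from h import *
s=r.capture("side");t=r.capture("top");cv2.imwrite("pics/s8.png",s);cv2.imwrite("pics/t8.png",t)
look(t,"pics/t8z.png",265,145,95,60,8);look(s,"pics/s8z.png",245,145,120,95,6)
goto(448,10.8,112,44)
E
```

```text
t 12.73 tcp [446.7  11.7 426.9] q [-0.14  0.12 -0.4   1.05  0.   -0.91] tilt y [-0.002  0.    -1.   ] yaw 44.0
  yaw change -0.0 -> spin units total 0.00
  yaw change -180.0 -> spin units total 36.00
  yaw change 180.0 -> spin units total -36.00
  world d [   1.3   -0.9 -159.9]  tool shift now [  0.5 159.9  -1.8]
   after turn (z at 134):  [  0.4 159.9  -1.6]
   after turn (z at 314):  [ -0.4 159.9   1.6]
```

View pics/t8z.png

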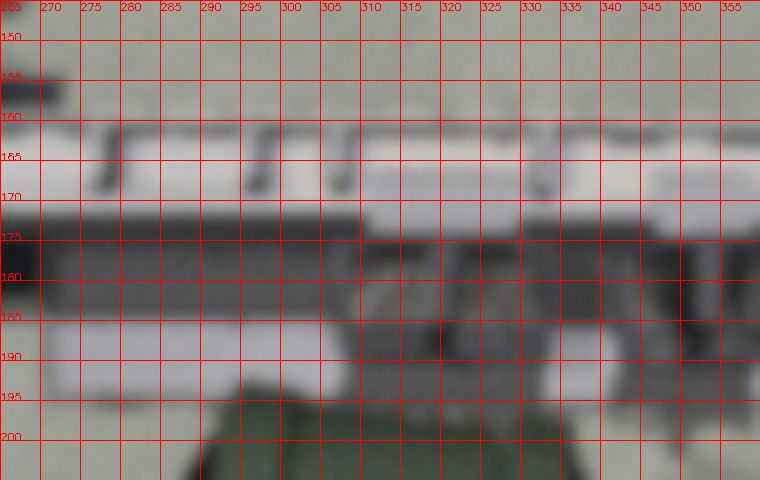

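View pics/s8z.png

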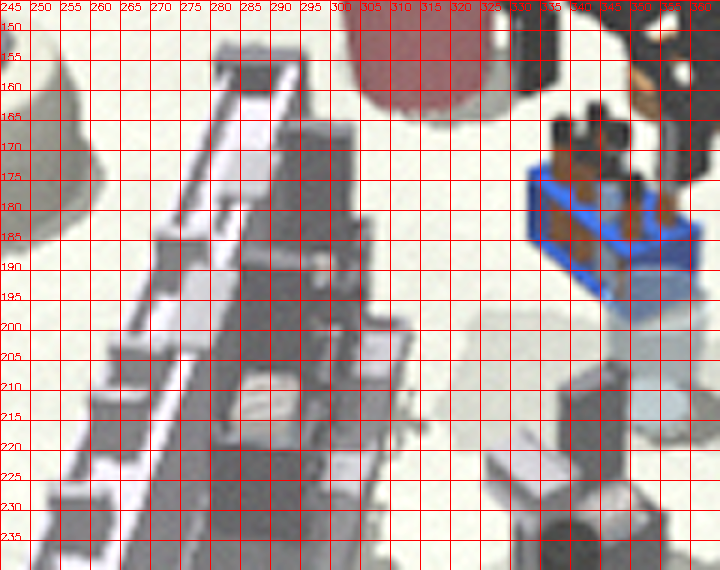

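From the top view the hook arm spans u = 309.7–329.3 and the cleat inner edges are about 308.6 and 331, so it is centred within about 1 mm. The narrow carrier has not moved, so I'll descend on it.

Emit:
{"fn": "apply_moves", "kwargs": {
  "steps": [
    [0, 0.008, -0.001, 0],
    [0, 0.016, 0, 0],
    [0, 0.02, 0, 0],
    [0, 0.022, 0, 0],
    [0, 0.022, 0, 0]
  ]
}}

```text
t: 13.15
ee_pos: [448.4, 10.7, 338.2]
tool_rot: [0.656, 0.265, -0.264, -0.656]
wrist_force: [0.7, -0.3, 0.3]
gripper_width: 85.3
```

Emit:
{"fn": "apply_moves", "kwargs": {
  "steps": [
    [0, 0.022, 0, 0],
    [0, 0.02, 0, 0],
    [0, 0.015, 0, 0],
    [0, 0.01, 0, 0],
    [0, 0.004, 0, 0]
  ]
}}

```text
t: 13.57
ee_pos: [447.5, 10.8, 266.4]
tool_rot: [-0.655, -0.264, 0.266, 0.656]
wrist_force: [-0.4, 0.4, -1.1]
gripper_width: 85.1
```

Emit:
{"fn": "apply_moves", "kwargs": {
  "steps": [
    [0, 0, 0, 0],
    [0, 0, 0, 0],
    [0, 0, 0, 0],
    [0, 0, 0, 0],
    [0, 0, 0, 0]
  ],
  "hand": 1,
  "squeeze": 60
}}

```text
t: 13.98
ee_pos: [448.6, 10.7, 269.3]
tool_rot: [0.656, 0.265, -0.265, -0.655]
wrist_force: [-0.4, 0.9, 0.5]
gripper_width: 25.4
```

Emit:
{"fn": "apply_moves", "kwargs": {
  "steps": [
    [0, 0, 0, 0],
    [0, 0, 0, 0],
    [0, 0, 0, 0],
    [0, 0, 0, 0],
    [0, 0, 0, 0]
  ]
}}

```text
t: 14.4
ee_pos: [448.4, 10.9, 269.0]
tool_rot: [0.656, 0.265, -0.265, -0.656]
wrist_force: [-1.1, 1.0, 3.7]
gripper_width: 11.3
```

```bash
python3 - <<'E'
from h import *
goto(448,10.8,112,44)
x=r.state();print(x["wrist_force"],x["ft_torque"],x["gripper_width"])
s=r.capture("side");look(s,"pics/s9z.png",290,150,100,110,5)
E
```

```text
t 14.40 tcp [448.4  10.9 269. ] q [-0.14  0.29 -0.64  0.64  0.   -0.91] tilt y [ 0.001  0.    -1.   ] yaw 44.0
  yaw change -0.0 -> spin units total 0.00
  yaw change -180.0 -> spin units total 36.00
  yaw change 180.0 -> spin units total -36.00
  world d [-0.4 -0.1 -2. ]  tool shift now [-0.3  2.   0.2]
   after turn (z at 134):  [-0.3  2.   0.2]
   after turn (z at 314):  [ 0.3  2.  -0.2]
[-1.05504746  1.01712703  3.7111378 ] [ 0.13202411  0.11152116 -0.01008094] 11.317993655698812
```

View pics/s9z.png

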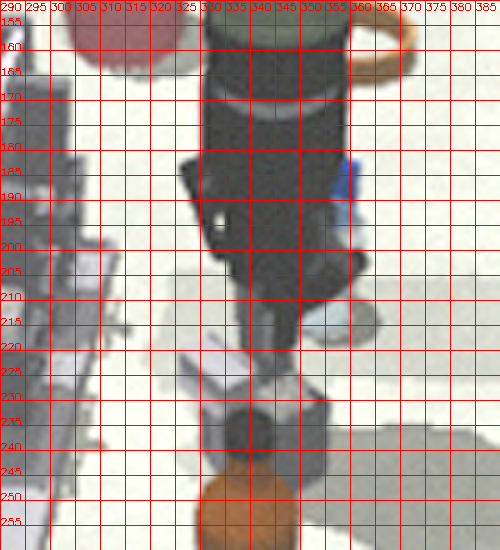

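Emit:
{"fn": "apply_moves", "kwargs": {
  "steps": [
    [0, -0.002, 0, 0],
    [0, -0.005, 0, 0],
    [0, -0.01, 0, 0],
    [0, -0.015, 0, 0],
    [0, -0.02, 0, 0]
  ],
  "squeeze": 90
}}

```text
t: 14.87
ee_pos: [447.2, 10.8, 320.1]
tool_rot: [-0.655, -0.264, 0.266, 0.656]
wrist_force: [0.7, -0.5, -2.7]
gripper_width: 11.1
```

Emit:
{"fn": "apply_moves", "kwargs": {
  "steps": [
    [0, -0.025, 0, 0],
    [0, -0.03, 0, 0],
    [0, -0.03, 0, 0],
    [0, -0.022, 0, 0],
    [0, -0.01, 0, 0]
  ]
}}

```text
t: 15.28
ee_pos: [448.6, 10.7, 440.8]
tool_rot: [0.656, 0.266, -0.264, -0.655]
wrist_force: [-0.3, -0.4, -3.1]
gripper_width: 10.9
```

```bash
python3 - <<'E'
from h import *
x=r.state();print(x["t"],x["ee_pos"],x["wrist_force"],x["ft_torque"],x["gripper_width"])
goto(577,107,285,-2.05)
plan(577,107,285,9.2,20)
E
```

```text
15.2833 [448.59327327  10.66162197 440.84153814] [-0.32148401 -0.35272246 -3.06082815] [-0.04847716 -0.06899528  0.02984373] 10.900814836515636
t 15.28 tcp [448.6  10.7 440.8] q [-0.14  0.11 -0.38  1.08 -0.   -0.91] tilt y [ 0.004 -0.001 -1.   ] yaw 44.0
  yaw change -46.1 -> spin units total 9.21
  yaw change -226.1 -> spin units total 45.21
  yaw change 133.9 -> spin units total -26.79
  world d [128.4  96.3  -0.8]  tool shift now [159.3   1.2 -19.9]
   after turn (z at 87.95):  [124.9   0.8 100.9]
   after turn (z at 267.95):  [-124.9    0.8 -100.9]
[0.002, 0.0, -0.0, 0.46],
[0.005, 0.0, -0.001, 0.46],
[0.006, 0.0, 0.0, 0.46],
[0.007, 0.0, 0.0, 0.46],
[0.009, 0.0, 0.0, 0.46]
--
[0.009, 0.0, 0.001, 0.46],
[0.01, 0.0, 0.001, 0.46],
[0.01, 0.0, 0.002, 0.46],
[0.011, 0.001, 0.002, 0.46],
[0.01, -0.0, 0.003, 0.46]
--
[0.011, -0.0, 0.003, 0.46],
[0.01, -0.0, 0.003, 0.46],
[0.01, -0.0, 0.004, 0.46],
[0.009, -0.0, 0.003, 0.46],
[0.009, 0.0, 0.004, 0.46]
--
[0.007, 0.0, 0.004, 0.46],
[0.006, 0.0, 0.004, 0.46],
[0.006, 0.0, 0.003, 0.46],
[0.003, 0.0, 0.003, 0.46],
[0.002, 0.0, 0.001, 0.46]
--
err [ 0.41  0.1  -0.24]
```

Emit:
{"fn": "apply_moves", "kwargs": {
  "steps": [
    [0.002, 0, 0, 0.46],
    [0.005, 0, -0.001, 0.46],
    [0.006, 0, 0, 0.46],
    [0.007, 0, 0, 0.46],
    [0.009, 0, 0, 0.46]
  ]
}}

```text
t: 15.7
ee_pos: [471.3, 28.0, 437.4]
tool_rot: [-0.679, -0.197, 0.198, 0.679]
wrist_force: [-0.0, 0.1, -4.0]
gripper_width: 10.8
```

Emit:
{"fn": "apply_moves", "kwargs": {
  "steps": [
    [0.009, 0, 0.001, 0.46],
    [0.01, 0, 0.001, 0.46],
    [0.01, 0, 0.002, 0.46],
    [0.011, 0.001, 0.002, 0.46],
    [0.01, 0, 0.003, 0.46]
  ]
}}

```text
t: 16.12
ee_pos: [511.9, 59.4, 436.2]
tool_rot: [0.695, 0.128, -0.129, -0.695]
wrist_force: [0.8, -0.4, -3.0]
gripper_width: 10.9
```

Emit:
{"fn": "apply_moves", "kwargs": {
  "steps": [
    [0.011, 0, 0.003, 0.46],
    [0.01, 0, 0.003, 0.46],
    [0.01, 0, 0.004, 0.46],
    [0.009, 0, 0.003, 0.46],
    [0.009, 0, 0.004, 0.46]
  ]
}}

```text
t: 16.53
ee_pos: [554.0, 89.7, 436.2]
tool_rot: [0.705, 0.057, -0.059, -0.705]
wrist_force: [0.1, -0.3, -2.9]
gripper_width: 11.0
```

Emit:
{"fn": "apply_moves", "kwargs": {
  "steps": [
    [0.007, 0, 0.004, 0.46],
    [0.006, 0, 0.004, 0.46],
    [0.006, 0, 0.003, 0.46],
    [0.003, 0, 0.003, 0.46],
    [0.002, 0, 0.001, 0.46]
  ]
}}

```text
t: 16.95
ee_pos: [576.3, 107.3, 436.0]
tool_rot: [0.707, -0.013, 0.012, -0.707]
wrist_force: [0.4, -0.4, -3.4]
gripper_width: 11.2
```

Emit:
{"fn": "apply_moves", "kwargs": {
  "steps": [
    [0, 0.01, 0, 0],
    [0, 0.017, 0, 0],
    [0, 0.02, 0, 0],
    [0, 0.015, 0, 0],
    [0, 0.007, 0, 0]
  ]
}}

```text
t: 17.37
ee_pos: [574.9, 106.8, 364.3]
tool_rot: [0.707, -0.014, 0.01, -0.707]
wrist_force: [-1.0, -0.5, -2.6]
gripper_width: 11.3
```

Emit:
{"fn": "apply_moves", "kwargs": {
  "steps": [
    [0, 0, 0, 0],
    [0, 0, 0, 0],
    [0, 0, 0, 0],
    [0, 0, 0, 0],
    [0, 0, 0, 0]
  ]
}}

```text
t: 17.78
ee_pos: [576.6, 107.0, 368.7]
tool_rot: [-0.707, 0.012, -0.013, 0.707]
wrist_force: [-0.1, 0.1, -2.8]
gripper_width: 11.0
```

```bash
python3 - <<'E'
from h import *
goto(598,107.2,205,-2.05)
x=r.state();print(x["wrist_force"],x["ft_torque"])
s=r.capture("side");look(s,"pics/s10z.png",245,165,75,70,8)
_,p,M=now()
a=np.radians(-2.1);X=np.array([np.cos(a),np.sin(a),0]);Y=np.array([-np.sin(a),np.cos(a),0])
hk=p+34.5*X-np.array([0,0,171]);print("hook pred",hk)
for dx in(-8,12.5):
  for dy in(-20,20): print(dx,dy,proj("side",hk+dx*X+dy*Y+[0,0,4])+.5)
E
```

```text
t 17.78 tcp [576.6 107.  368.7] q [ 0.06  0.42 -0.15  1.   -0.    0.09] tilt y [ 0.002  0.    -1.   ] yaw -2.0
  yaw change -0.1 -> spin units total 0.02
  yaw change -180.1 -> spin units total 36.02
  yaw change 179.9 -> spin units total -35.98
  world d [21.4  0.2 -8.7]  tool shift now [21.4  8.8  0.9]
   after turn (z at 87.95):  [21.4  8.7  0.9]
   after turn (z at 267.95):  [-21.4   8.7  -0.9]
[-0.13672883  0.14559037 -2.75795554] [ 0.01781652 -0.01571249 -0.03123921]
hook pred [610.97367317 105.78695445 197.56290412]
-8 -20 [280.75662021 203.72747235]
-8 20 [277.15946338 214.06979024]
12.5 -20 [272.80166061 203.07553999]
12.5 20 [268.95279351 213.36689493]
```

View pics/s10z.png

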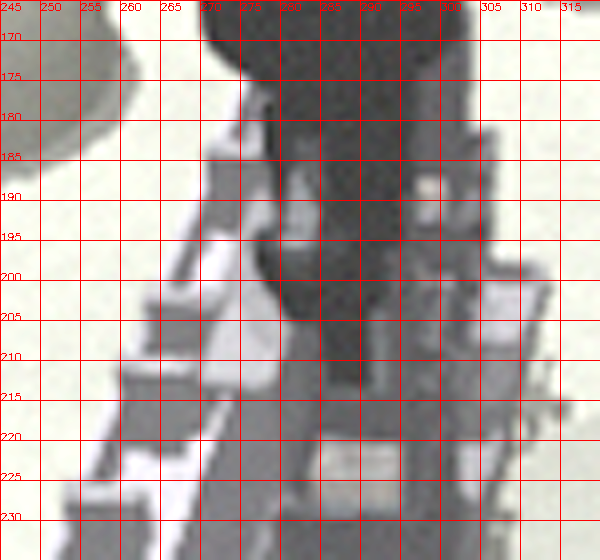

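The hook arm edge is at (269.8,213)–(278.5,213), about 1 px towards −x from the prediction, the same small bias as before. I'll move +22 mm across and 1 mm along, then lower in stages.

Emit:
{"fn": "apply_moves", "kwargs": {
  "steps": [
    [0.003, 0, 0.001, 0],
    [0.005, 0, 0, 0],
    [0.006, 0, 0, 0],
    [0.005, 0, 0, 0],
    [0.003, 0, 0, 0]
  ]
}}

```text
t: 18.25
ee_pos: [599.3, 107.2, 367.6]
tool_rot: [0.707, -0.012, 0.012, -0.707]
wrist_force: [-1.0, 0.1, -3.8]
gripper_width: 11.0
```

Emit:
{"fn": "apply_moves", "kwargs": {
  "steps": [
    [0, 0.003, 0, 0],
    [0, 0.006, 0, 0],
    [0, 0.006, 0, 0],
    [0, 0.005, 0, 0],
    [0, 0.001, 0, 0]
  ]
}}

```text
t: 18.67
ee_pos: [597.5, 107.2, 345.0]
tool_rot: [0.707, -0.013, 0.011, -0.707]
wrist_force: [-0.6, -0.1, -2.2]
gripper_width: 10.8
```

```bash
python3 - <<'E'
from h import *
goto(598,107.2,205,-2.05)
x=r.state();print(x["wrist_force"],x["ft_torque"])
s=r.capture("side");look(s,"pics/s11z.png",240,170,75,70,8)
_,p,M=now()
a=np.radians(-2.1);X=np.array([np.cos(a),np.sin(a),0]);Y=np.array([-np.sin(a),np.cos(a),0])
hk=p+34.5*X-np.array([0,0,171]);print("hook pred",hk)
for dx in(-8,12.5):
  for dy in(-20,20): print(dx,dy,proj("side",hk+dx*X+dy*Y+[0,0,4])+.5)
E
```

```text
t 18.67 tcp [597.5 107.2 345. ] q [ 0.06  0.47 -0.12  0.97 -0.    0.09] tilt y [-0.003 -0.    -1.   ] yaw -2.0
  yaw change -0.1 -> spin units total 0.01
  yaw change -180.1 -> spin units total 36.01
  yaw change 179.9 -> spin units total -35.99
  world d [ 0.5 -0.  15. ]  tool shift now [  0.4 -15.   -0. ]
   after turn (z at 87.95):  [  0.5 -15.   -0. ]
   after turn (z at 267.95):  [ -0.5 -15.    0. ]
[-0.55709861 -0.08740183 -2.22000141] [-0.07242665  0.00540583 -0.04059638]
hook pred [632.1401833  105.96761436 174.36315768]
-8 -20 [273.26802801 210.33046636]
-8 20 [269.49041985 220.70718275]
12.5 -20 [265.46703875 209.67156284]
12.5 20 [261.44757409 219.99787816]
```

View pics/s11z.png

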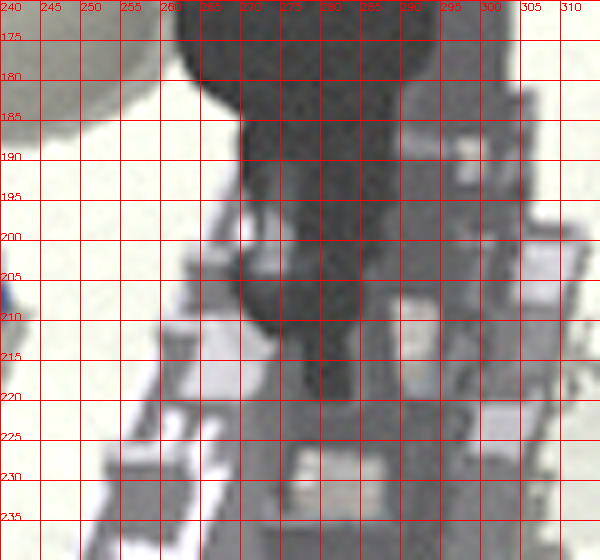

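Emit:
{"fn": "apply_moves", "kwargs": {
  "steps": [
    [0.001, 0.001, 0, 0],
    [0, 0.003, 0, 0],
    [0, 0.003, 0, 0],
    [0, 0.003, 0, 0],
    [0, 0.002, 0, 0]
  ]
}}

```text
t: 19.13
ee_pos: [599.2, 107.2, 334.3]
tool_rot: [0.707, -0.012, 0.012, -0.707]
wrist_force: [-0.3, -1.0, -3.0]
gripper_width: 10.6
```

Emit:
{"fn": "apply_moves", "kwargs": {
  "steps": [
    [0, 0.002, 0, 0],
    [0, 0.002, 0, 0],
    [0, 0.002, 0, 0],
    [0, 0.001, 0, 0],
    [0, 0, 0, 0]
  ]
}}

```text
t: 19.55
ee_pos: [599.2, 107.2, 327.4]
tool_rot: [0.707, -0.012, 0.012, -0.707]
wrist_force: [0.5, 0.5, -2.8]
gripper_width: 11.1
```

```bash
python3 - <<'E'
from h import *
goto(598,107.2,205,-2.05)
x=r.state();print(x["wrist_force"],x["ft_torque"],x["ee_pos"][2]-171)
s=r.capture("side");look(s,"pics/s12z.png",240,175,75,70,8)
E
```

```text
t 19.55 tcp [599.2 107.2 327.4] q [ 0.06  0.49 -0.14  0.94  0.    0.09] tilt y [-0. -0. -1.] yaw -2.0
  yaw change -0.1 -> spin units total 0.01
  yaw change -180.1 -> spin units total 36.01
  yaw change 179.9 -> spin units total -35.99
  world d [-1.2 -0.  32.6]  tool shift now [ -1.2 -32.6  -0.1]
   after turn (z at 87.95):  [ -1.2 -32.6  -0.1]
   after turn (z at 267.95):  [  1.2 -32.6   0.1]
[ 0.54378448  0.47241007 -2.78445866] [-0.02825072 -0.03524887  0.02343867] 156.37890569292756
```

View pics/s12z.png

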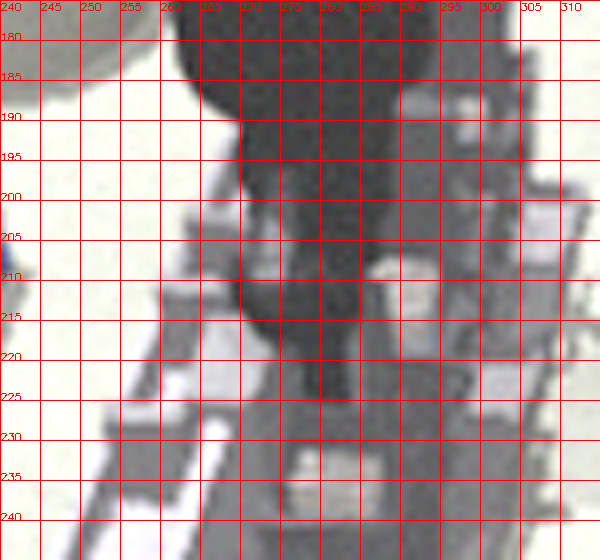

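No contact with the tongue about 12 mm below the lip top. Lowering the last 6 mm slowly.

Emit:
{"fn": "apply_moves", "kwargs": {
  "steps": [
    [0, 0.001, 0, 0],
    [0, 0.001, 0, 0],
    [0, 0.001, 0, 0],
    [0, 0.001, 0, 0],
    [0, 0.001, 0, 0]
  ]
}}

```text
t: 20.02
ee_pos: [599.2, 107.2, 322.6]
tool_rot: [-0.707, 0.012, -0.012, 0.707]
wrist_force: [-0.7, -1.0, -2.4]
gripper_width: 11.1
```

Emit:
{"fn": "apply_moves", "kwargs": {
  "steps": [
    [0, 0.001, 0, 0],
    [0, 0.001, 0, 0],
    [0, 0, 0, 0],
    [0, 0, 0, 0],
    [0, 0, 0, 0]
  ]
}}

```text
t: 20.43
ee_pos: [599.2, 107.2, 321.0]
tool_rot: [0.707, -0.012, 0.012, -0.707]
wrist_force: [-2.1, 0.5, 1.0]
gripper_width: 11.0
```

Seated: the force went from −2.4 N to +1.0 N at hook z = 150. Releasing and rising.

Emit:
{"fn": "apply_moves", "kwargs": {
  "steps": [
    [0, 0, 0, 0],
    [0, 0, 0, 0],
    [0, 0, 0, 0],
    [0, 0, 0, 0],
    [0, 0, 0, 0]
  ],
  "hand": 0.2
}}

```text
t: 20.85
ee_pos: [599.3, 107.2, 320.7]
tool_rot: [-0.707, 0.012, -0.012, 0.707]
wrist_force: [-0.1, -1.6, -0.5]
gripper_width: 33.9
```

Emit:
{"fn": "apply_moves", "kwargs": {
  "steps": [
    [0, 0, 0, 0],
    [0, -0.002, 0, 0],
    [0, -0.006, 0, 0],
    [0, -0.012, 0, 0],
    [0, -0.018, 0, 0]
  ]
}}

```text
t: 21.27
ee_pos: [598.7, 107.2, 358.1]
tool_rot: [0.707, -0.013, 0.011, -0.707]
wrist_force: [-0.3, 0.5, -0.1]
gripper_width: 34.1
```

Emit:
{"fn": "apply_moves", "kwargs": {
  "steps": [
    [0, -0.025, 0, 0],
    [0, -0.025, 0, 0],
    [0, -0.02, 0, 0],
    [0, -0.012, 0, 0],
    [0, -0.005, 0, 0]
  ]
}}

```text
t: 21.68
ee_pos: [599.6, 107.3, 448.9]
tool_rot: [-0.707, 0.011, -0.014, 0.707]
wrist_force: [0.1, -0.3, -0.5]
gripper_width: 34.0
```

Emit:
{"fn": "apply_moves", "kwargs": {
  "steps": [
    [-0.01, 0, 0, 0],
    [-0.02, 0, 0, 0],
    [-0.025, 0, 0, 0],
    [-0.025, 0, 0, 0],
    [-0.025, 0, 0, 0]
  ]
}}

```text
t: 22.1
ee_pos: [493.0, 110.8, 445.1]
tool_rot: [0.707, -0.013, 0.012, -0.707]
wrist_force: [1.0, -0.6, 0.0]
gripper_width: 34.4
```

Emit:
{"fn": "apply_moves", "kwargs": {
  "steps": [
    [-0.025, 0, 0, 0],
    [-0.025, 0, 0, 0],
    [-0.02, 0, 0, 0],
    [-0.01, 0, 0, 0],
    [-0.005, 0, 0, 0]
  ]
}}

```text
t: 22.52
ee_pos: [408.1, 113.9, 445.7]
tool_rot: [0.707, -0.012, 0.012, -0.707]
wrist_force: [-0.5, -0.0, 0.8]
gripper_width: 34.1
```

```bash
python3 - <<'E'
from h import *
x=r.state();print(x["t"],x["ee_pos"],x["wrist_force"])
s=r.capture("side");t=r.capture("top");cv2.imwrite("pics/s13.png",s);cv2.imwrite("pics/t13.png",t)
look(t,"pics/t13z.png",265,145,95,60,8);look(s,"pics/s13z.png",230,145,100,105,5)
E
```

```text
22.5167 [408.10353532 113.86557138 445.72801754] [-0.48715427 -0.02960531  0.76855566]
```

View pics/t13z.png

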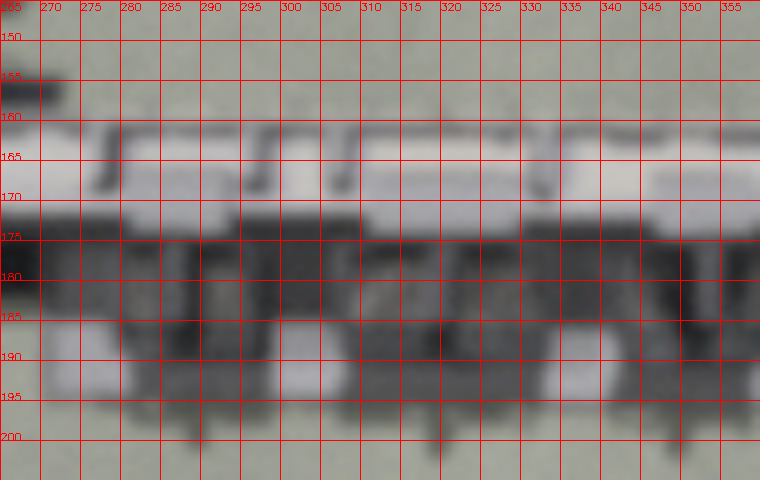

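View pics/s13z.png

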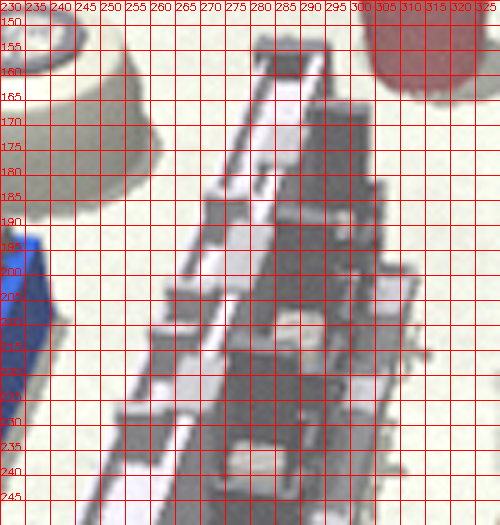

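View pics/s13.png

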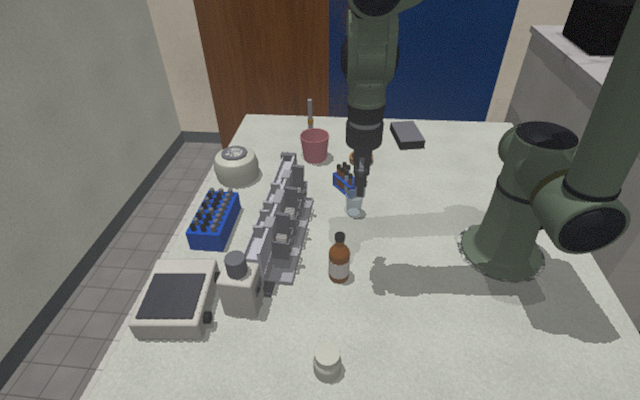

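All three hook arms sit at the same height and row in the top view (v = 167–174). The narrow arm spans u = 280.0–293.3, with the cleat midpoint at about 286.8. Nothing else has moved and the arm is clear, so I'm handing in.

```bash
python3 - <<'E'
from h import *
print(r.job_done(), r.state()["t"])
E
```

```text
the job is handed in; nothing more can be done
the job is handed in; nothing more can be done
```

Both carriers are hung on the rail and the job is handed in at about 22.6 s. I hung the wide one in the middle bay first, then the narrow one in the bay next to the drive. I lifted each hook over the lip and lowered it until it seated, then let go and backed the arm clear.

- **Seating:** each hook touched down at about 150 mm. At that point the wrist force changed sign, from −2.6 to +1.8 N for the wide carrier and from −2.4 to +1.0 N for the narrow one. Both tongues went behind the lip without contact.
- **Centring:** the last top picture shows both hook arms within about 1 mm of the middle of their cleats, level with the parked carrier's hook.
- **Bystanders:** the pictures show the parked carrier unmoved and nothing else visibly disturbed. The largest wrist force I read was about 4 N.
- **Disagreements:** the side camera put the wide hook about 3–4 mm off centre, towards −y; I trusted the top view. The side camera also read both hooks 1–2 mm nearer the robot than expected, so I moved each about 1 mm further across before lowering.

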